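# Take a crucible out of its stacked tray with the tongs

## Robot

A 6-joint arm with a two-finger parallel gripper is mounted at the origin on a cart in front of the work surface, level with it; the furniture and walls round the work are solid. World frame = base frame: x ahead of the robot, y to its left, z up, the work surface at z = 0. Lengths are in m, angles in rad, forces in N, time in s.
With the tool pointing down it reaches from about 0.375 to 0.9 m from the base axis. Payload 3.1 kg.
Tool frame: the origin (TCP) lies on the centre line of the jaws, within the pads' length; the fingertips stand ctrl.tcp_to_tips ahead of it and the grasp point (between the pads) lies 2 mm behind it (ctrl.tcp_to_tips is the distance from the TCP to the fingertips, in m); z points along the fingers, y is the direction in which the jaws open and shut (so a half turn about z gives the same grasp; the last joint's range is limited). The gripper opens to 85 mm and grips with 20 to 120 N. Pads are 22 mm wide; open, the fingers measure 114 mm over their backs; the gripper's body (76 mm by 85 mm) begins 54 mm behind the grasp point. The pads swing forward as they close: fully open they stand 13 mm farther back than shut.
Start: joints at [-1.298, 0.527, 1.433, -0, 1.181, -0.178], TCP at [0.273, -0.562, 0.208] pointing down, gripper open.
Joint ranges: [-3.08, 3.08], [-0.75, 2.2], [0.22, 2.44], [-1.43, 4.57], [0, 2.65], [-2.85, 2.85]. Speed limits (rad/s): [2.79, 2.79, 3.14, 3.14, 3.14, 3.14].

## Interface

Orientations are given as a unit quaternion [x, y, z, w].
In Python, from station import observe, eyes, ctrl gives the robot as it stands.
- The arm moves only by the tool play_rows, never from a script. Its argument "series" is text: rows parted by semicolons, each of 7 numbers parted by spaces: the turn, a rotation vector about the tool's x, y, z in degrees, then the shift along the tool's x, y, z in m, then the finger opening in m, from 0 to 0.0854. In form: wx wy wz dx dy dz jaw; .... A call has 1 to 12 rows; each row is the pose to reach, as a shift and turn from the pose commanded when the call began, along the tool's axes at that moment; what a row does not reach only later rows make up. A row lasts 1/10 s, in which the tool goes at most 50 mm and 8.59 degrees, less where a joint would pass 70% of its speed; a pose out of reach is approached as far as the arm can. A call with a gripper value outside its range is refused whole. The fingers move at their own pace and stop on an object; "force" is the grip in N (left out, the last holds). Time passes only in rows, so rows that repeat a pose let the fingers close. It gives the time, the measured TCP pose, the force and the opening at its end, in the units of the state.
- observe(): the state, without advancing time (a new reading comes with each control period).
- eyes.capture(name): name is "side" or "top" or "wrist"; returns a dict with "color" (384x512x3 uint8, red, green, blue), "fx", "fy", "cx", "cy" (pixels), "T" (4x4, takes a point from camera to world coordinates); the wrist camera has in their place "hand_eye" (4x4, takes a point from camera to tool coordinates, whose origin is the TCP and whose axes are the flange's). Camera axes: x right, y down, z forward; pixel columns grow to the right and rows downward; lengths in m; the calibration is good to about 2 mm. A picture is of the moment at which its call begins: read the wrist's pose just before it. There is no depth.
- ctrl.hand_in(): hands the job in, once; it reports no verdict.
Trained networks look in a picture, given as the dict that the camera call returned (one of the last four; its "shot" number tells which), for a name from the list of things; names that differ only in an ending like _2 or _b are one class to them, and where a whole thing is asked for, a point or a joint stands for the part that bears it (a point fixed in the world has none). Each returns a list of dicts, best first, with "confidence" (0 to 1); they miss things now and then, are a little off and sometimes report something else, mostly with a low value. They report only what shows in the picture. A call takes as long as a camera call. They do not tell look-alikes from the thing itself.
- eyes.cut_out(name, picture): "region" (384x512 bool, what is visible of it) and "bbox" ([left, top, right, bottom] in pixels, round what is visible of it).
The state is a dict: "t": time; "joints": joint angles; "dq": joint speeds; "tau": joint torques, N m; "position": TCP position; "tcp_rot": TCP orientation; "contact_force": force on the tool from outside, world axes, zero at the start; "torque": the same for the moment, N m; "grip_width": opening from 0.0 (shut) to 1.0 (fully open).
Only numpy, scipy, OpenCV 4.12 (cv2) and the standard library are available. Lean on these libraries where they do the work, as an engineer would, in place of code of your own. Each camera call takes 0.05 s, during which the arm holds its last target.

## Task

The crucible is bound for the balance and must not be touched by the gripper: first lift the empty upper tray off the stack and set it down gently and upright on the free bench, clear of the lower tray. Then pick up the spring tongs, close their jaws round the crucible below its rim, and lift it upright out of the lower tray to about 15 cm above the bench. Leave the lid in its well and the lower tray and the other things where they are, and finish while still holding the crucible up at rest in the squeezed tongs.

Things in the scene. Friction and masses are not known exactly. Their poses are not given: they have to be found in the camera images.
- upper_tray: Upper of two equal aluminium trays, empty, 60 (x) x 166 (y) x 47 mm, 0.3 kg. Origin: centre of underside, z up. A 10 mm plate (3 to 13 mm above origin) on 3 mm foot lips, an open upright frame 47 mm high at each y end, long sides open. Stands 44 mm above the bench on the lower tray's end frames, lips inside them (1.5 mm play): lift it straight up for 5 mm.
- upper_tray_grip (a point): Centre of the upper tray's plate, 8 mm above its origin: grip across the plate's 60 mm width (tray x) here, from above between the end frames, which are 160 mm apart. Its plate hangs 4 mm above the crucible's rim, so the crucible cannot leave its 6 mm deep well until the tray is off. The bench to the right of the stack (robot's view), nearer the robot, is free.
- lower_tray: Lower tray, same shape, 0.45 kg, loose on the bench. Origin: centre of underside; x across, y along, z up. Plate top 13 mm, end frames 47 mm above the origin. Two wells 23 mm across, floor 7 mm above the origin, at y = +32 and -32 mm: the crucible stands in one, its lid lies in the other.
- crucible: White porcelain crucible, open cup 36 mm high, 40 g, standing in a well of the lower tray. Origin: centre of its foot, z along its axis. Outside diameter 20 mm at the foot, 22 mm at 6 mm height, even taper to 33 mm at 33 mm, then a rim 35 mm across. At 22 mm height, good for the middle of the jaws, it is 28.5 mm.
- crucible_lid: White porcelain lid: disc 38 mm across with a small knob, 18.5 mm high, in the other well. Origin: underside of its boss, 8 mm above the bench at the start; knob top 26 mm above the bench. Leave it there.
- tongs: Steel spring-bow tongs lying flat, arms side by side, closing horizontally; 0.07 kg. Origin: underside, midway between the ribbed grip plates; x along the tongs to the jaws (bow end x = -98, tips +103 mm), z up. Grip plates x = -13 to 13, z = 0 to 20 mm, 56 mm over their outsides when open: take them there across y, from above. Arms 14 mm high.
- jaws (a point): Centre between the jaws: 90 mm ahead of the tongs' origin, 10 mm above the underside. Jaws: two facing arcs for a round body of about 28 mm, 12 mm high, 24 mm long. Open: 54 mm gap between jaw ends, backs 36 mm off the centre line. The gap shrinks 2 mm per mm at the plates; squeezed to 50 mm over the plates it is 40 mm at the ends and 54 mm at mid-jaw, still wider than the crucible's rim.
- tongs_left (a joint): Closing angle of the left arm, rad: 0 open (56 mm over the plates), about 0.11 with the jaws on the crucible (38 mm), 0.15 shut (31 mm). The right arm mirrors it. Sprung open: the plates push back with 7 N when open, 10 N at 0.11, so a slight squeeze already carries the tongs; about half of any further grip force reaches the jaws.
- beaker: Empty 100 ml glass beaker, 57 mm across, 68 mm high, a bystander; origin at the centre of its underside.
- timer: White bench timer, 60 x 70 x 22 mm, a bystander; origin at the centre of its underside.
- marker: Felt marker, 133 mm long, 12 mm thick, lying, a bystander; origin at the centre of its underside.
Mind the look-alikes: they are no part of the job. Leave any brown look-alike of the lower_tray alone.

How it is judged:
By the outcome, as a careful person would: the job done as asked, in the order asked, and still so for the second after the job is handed in, while the arm keeps its last pose, push and grip.
It also fails if it takes over 54 s, if anything falls off the work surface, if the arm or the gripper's body presses on something with over 40 N, if the wrist force passes 120 N, or if a joint passes its speed limit or range.

## Working session

There is one attempt and no reset: what is moved stays moved. The work goes in short steps, Python scripts to look and compute and a tool call to move; the robot and the scene stay as the last step left them, time stands still between calls to the robot, and variables do not carry over. Pictures are saved under pics/ and viewed, and the job is handed in when it is done.

Besides the shell and the picture viewer there is one more tool, called after "Emit:" as name(argument=value, ...) on one line, values as JSON. play_rows: Moves the arm, as the interface text tells. Its arguments: {"type":"object","properties":{"series":{"type":"string"},"force":{"type":"number"}},"required":["series"]}

```bash
mkdir -p pics; ls; python3 - <<'E'
from station import observe, eyes, ctrl
import cv2
s=observe();print(s, ctrl.tcp_to_tips)
for n in ("side","top","wrist"):
    p=eyes.capture(n);cv2.imwrite(f"pics/a_{n}.png",p["color"][:,:,::-1]); print(n,p["fx"],p["fy"],p["cx"],p["cy"],p.get("T",p.get("hand_eye")))
E
```

```text
pics
{'t': 0.0, 'joints': array([-1.29748666e+00,  5.28445030e-01,  1.43390898e+00, -1.57803210e-05,
        1.18139876e+00, -1.78468104e-01]), 'dq': array([-2.58704188e-04,  1.24887146e-05,  5.25570475e-04, -3.77182082e-04,
       -1.16269715e-03,  1.17646586e-04]), 'tau': array([ 1.60380091e-04, -4.42354381e+01, -1.78022808e+01, -3.03513052e-04,
        8.20291985e-03, -2.27614258e-06]), 'position': array([ 0.27268304, -0.56152429,  0.20744454]), 'tcp_rot': array([ 9.74594165e-01,  2.23975551e-01, -5.84861505e-05, -1.07850018e-03]), 'contact_force': array([ 0.32294999, -0.53114417, -0.31351884]), 'torque': array([ 0.04251398, -0.00274654, -0.01664505]), 'grip_width': 0.9997215615172704} 0.017
side 354.2501021489972 354.2501021489972 257.9979075787241 196.07569853173095 [[-0.88467825 -0.27688043  0.37507549  0.10936032]
 [-0.466022    0.54757423 -0.69497192  0.90271518]
 [-0.01295755 -0.78961997 -0.61345938  0.82223495]
 [ 0.          0.          0.          1.        ]]
top 378.5942934278621 378.5942934278621 258.9456099250144 188.31218134329498 [[-0.0164398  -0.98640244  0.16352356  0.3984457 ]
 [-0.99977056  0.01846302  0.01086047  0.069399  ]
 [-0.01373193 -0.1633075  -0.98647965  1.03925157]
 [ 0.          0.          0.          1.        ]]
wrist 310.7171418414289 310.7171418414289 258.12466045435906 188.88466623489253 [[ 5.77682394e-04 -9.56827467e-01 -2.90655922e-01  7.44142018e-02]
 [ 9.99999821e-01  5.08176705e-04  3.14615510e-04  3.97576792e-04]
 [-1.53328193e-04 -2.90656051e-01  9.56827590e-01 -1.66116028e-01]
 [ 0.00000000e+00  0.00000000e+00  0.00000000e+00  1.00000000e+00]]
```

View pics/a_top.png

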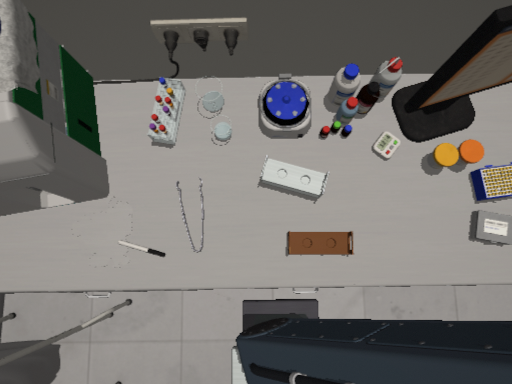

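View pics/a_side.png

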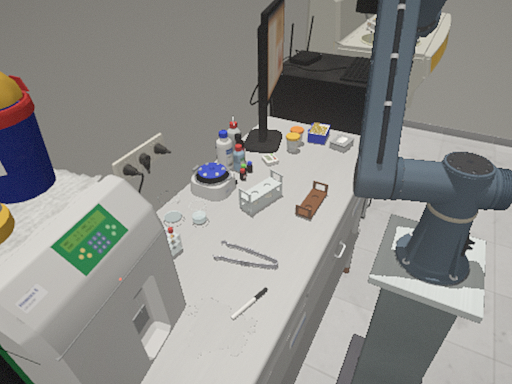

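View pics/a_wrist.png

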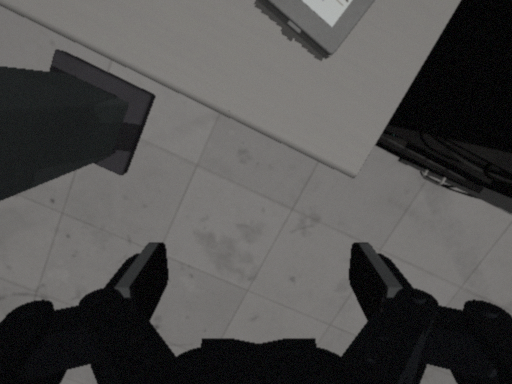

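```bash
python3 - <<'E'
import cv2,numpy as np
im=cv2.imread("pics/a_top.png")
a=cv2.resize(im[135:265,160:360],None,fx=4,fy=4,interpolation=cv2.INTER_CUBIC);cv2.imwrite("pics/b_top.png",a)
im=cv2.imread("pics/a_side.png")
a=cv2.resize(im[160:290,180:340],None,fx=4.6,fy=4.6,interpolation=cv2.INTER_CUBIC);cv2.imwrite("pics/b_side.png",a)
E
```

```text
(no output)
```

View pics/b_top.png

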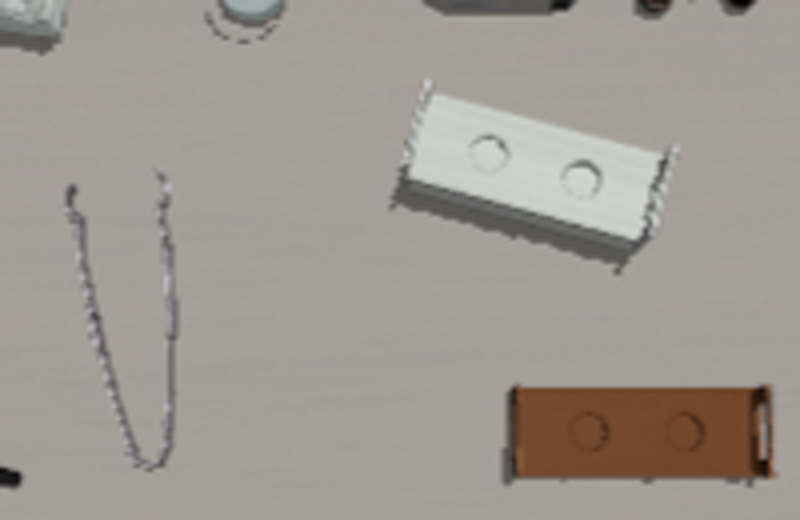

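View pics/b_side.png

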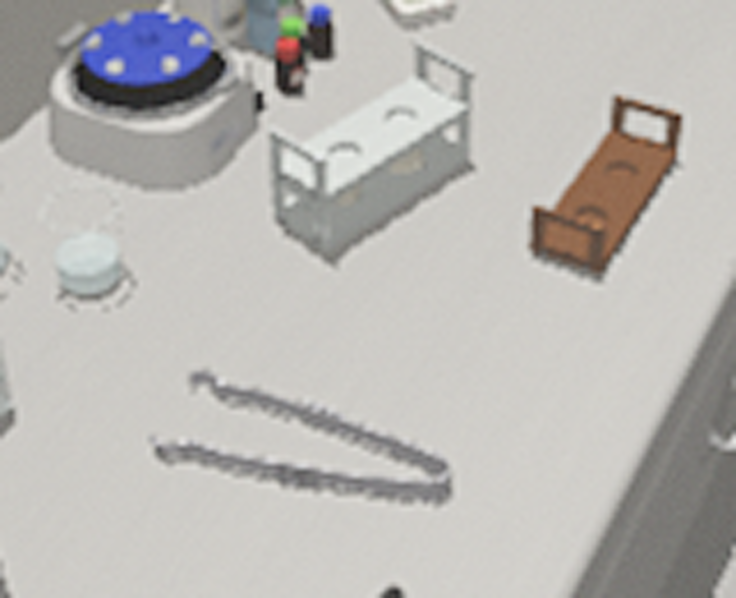

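```bash
cat > h.py <<'E'
from station import observe, eyes, ctrl
import numpy as np, cv2
from scipy.spatial.transform import Rotation as Ro
def tcp():
    s=observe(); T=np.eye(4); T[:3,:3]=Ro.from_quat(s["tcp_rot"]).as_matrix(); T[:3,3]=s["position"]; return T
def cap(n):
    T=tcp(); p=eyes.capture(n)
    p["W"]=p["T"] if "T" in p else T@p["hand_eye"]; return p
def px2w(p,uv,z):
    uv=np.atleast_2d(np.array(uv,float)); d=np.c_[(uv[:,0]-p["cx"])/p["fx"],(uv[:,1]-p["cy"])/p["fy"],np.ones(len(uv))]@p["W"][:3,:3].T
    o=p["W"][:3,3]; return o+d*((z-o[2])/d[:,2])[:,None]
def w2px(p,X):
    X=np.atleast_2d(X); c=(X-p["W"][:3,3])@p["W"][:3,:3]; return np.c_[c[:,0]/c[:,2]*p["fx"]+p["cx"],c[:,1]/c[:,2]*p["fy"]+p["cy"]]
def go(pos,yaw,tilt=None):
    """tool down, tool y axis at world angle yaw (deg), mod 180"""
    T=tcp(); best=None
    for a in (yaw,yaw+180):
        y=np.array([np.cos(np.radians(a)),np.sin(np.radians(a)),0]);z=np.array([0,0,-1.]);x=np.cross(y,z)
        rv=Ro.from_matrix(T[:3,:3].T@np.c_[x,y,z]).as_rotvec(degrees=True)
        d=T[:3,:3].T@(np.array(pos)-T[:3,3])
        if best is None or np.linalg.norm(rv)<np.linalg.norm(best[0]): best=(rv,d)
    print("row:",np.round(best[0],2),np.round(best[1],4)); return best
def show(p,fn,k=1.5,pts=None,crop=None):
    im=p["color"][:,:,::-1].copy()
    if pts is not None:
        for q in np.atleast_2d(pts): cv2.circle(im,(int(round(q[0])),int(round(q[1]))),2,(0,0,255),-1)
    if crop: im=im[crop[1]:crop[3],crop[0]:crop[2]]
    cv2.imwrite("pics/"+fn,cv2.resize(im,None,fx=k,fy=k,interpolation=cv2.INTER_CUBIC))
E
python3 - <<'E'
from h import *
p=cap("top")
for n in ["upper_tray","lower_tray","tongs","crucible","crucible_lid","beaker","timer","marker"]:
    for r in eyes.cut_out(n,p)[:3]: print(n,round(r["confidence"],2),r["bbox"],r["region"].sum())
f=lambda x,y:(160+x/4,135+y/4)
print(px2w(p,[f(489,152),f(582,179)],.057))
print("tongs",px2w(p,[f(150,466),f(70,187),f(160,172),f(97,320),f(174,320)],.01))
print("brown",px2w(p,[f(510,430),f(770,430)],.02), "bench edge",px2w(p,[(300,288)],0))
E
```

```text
lower_tray 0.59 [288.7, 230.5, 349.4, 258.1] 1455
lower_tray 0.54 [270.0, 183.8, 314.9, 196.5] 67
tongs 0.65 [177.2, 183.7, 202.1, 250.8] 248
tongs 0.48 [211.3, 122.4, 228.8, 140.8] 261
crucible_lid 0.68 [259.2, 159.2, 327.8, 195.7] 1426
beaker 0.5 [211.6, 122.0, 228.6, 139.4] 240
timer 0.72 [369.2, 130.6, 401.0, 155.7] 532
marker 0.71 [116.4, 239.6, 163.4, 257.0] 237
[[ 0.60116829  0.0178915   0.057     ]
 [ 0.5818408  -0.04284225  0.057     ]]
tongs [[0.40003311 0.24869415 0.01      ]
 [0.59172132 0.30618732 0.01      ]
 [0.60111569 0.2437793  0.01      ]
 [0.49899806 0.28596031 0.01      ]
 [0.49806375 0.23327603 0.01      ]]
brown [[ 0.4197211   0.00698518  0.02      ]
 [ 0.41683236 -0.16553516  0.02      ]] bench edge [[ 0.29966932 -0.02403779  0.        ]]
```

```bash
python3 - <<'E'
from h import *
go([.53,-.03,.27],-17.6)
E
```

```text
row: [ -0.     0.   -46.51] [ 0.4637 -0.3666 -0.0616]
```

Emit:
play_rows(series="0 0 0 0.02 -0.02 -0.061 0.0854;0 0 -8 0.06 -0.05 -0.061 0.0854;0 0 -16 0.10 -0.08 -0.061 0.0854;0 0 -24 0.14 -0.11 -0.061 0.0854;0 0 -32 0.18 -0.14 -0.061 0.0854;0 0 -40 0.22 -0.17 -0.061 0.0854;0 0 -46.5 0.26 -0.205 -0.061 0.0854;0 0 -46.5 0.30 -0.24 -0.061 0.0854;0 0 -46.5 0.34 -0.27 -0.061 0.0854;0 0 -46.5 0.38 -0.30 -0.061 0.0854;0 0 -46.5 0.42 -0.33 -0.061 0.0854;0 0 -46.5 0.4635 -0.3665 -0.061 0.0854")

```text
t: 1.8
position: [0.5216, -0.0483, 0.2698]
tcp_rot: [0.807, 0.591, 0.0, 0.001]
contact_force: [-0.1, 0.6, 0.7]
grip_width: 1.002
```

```bash
python3 - <<'E'
from h import *
s=observe();print(s["t"],s["position"],s["contact_force"],s["dq"].round(3))
p=cap("wrist");show(p,"c_wrist.png")
E
```

```text
1.8 [ 0.52155712 -0.04830014  0.26979029] [-0.05591519  0.55760869  0.65233258] [ 0.986  0.218 -0.339 -0.003  0.113  0.979]
```

View pics/c_wrist.png

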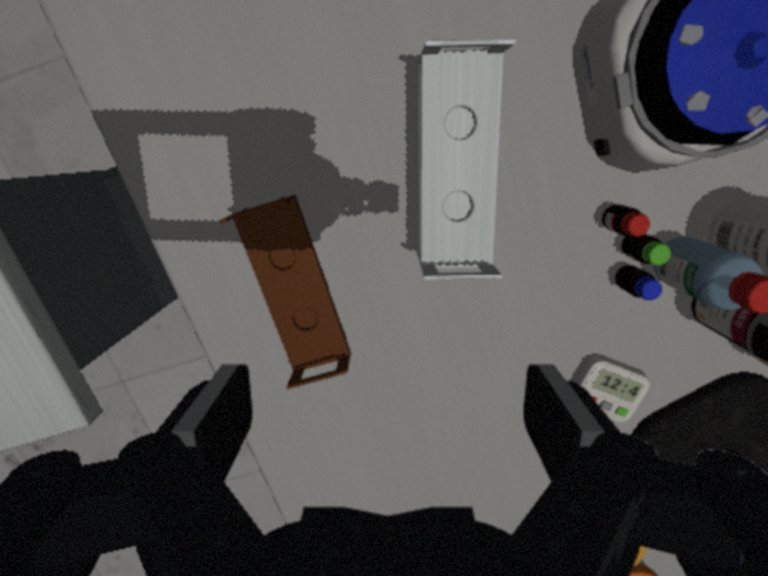

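```bash
python3 - <<'E'
from h import *
for i in range(4): cap("top")
s=observe();print(s["t"],s["position"],s["dq"].round(3))
p=cap("wrist");show(p,"d_wrist.png",3.5,crop=(230,10,380,180))
for r in eyes.cut_out("upper_tray",p): print(r["confidence"],r["bbox"],cv2.minAreaRect(np.argwhere(r["region"])[:,::-1].astype(np.float32)))
E
```

```text
2.05 [ 0.52040899 -0.05022775  0.26937652] [-0.038 -0.002  0.007 -0.001 -0.001  0.004]
0.77 [280.1, 22.1, 345.5, 182.5] ((309.56353759765625, 102.79281616210938), (60.70545196533203, 162.87982177734375), 3.012787342071533)
```

View pics/d_wrist.png

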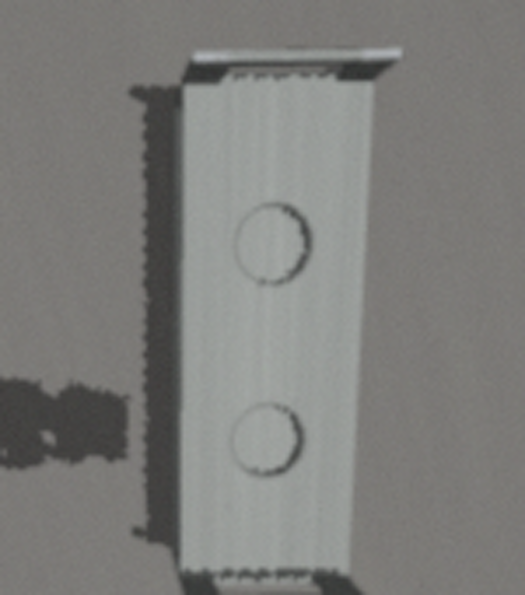

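```bash
cat > m.py <<'E'
from h import *
p=cap("wrist")
f=lambda x,y:(230+x/3.5,10+y/3.5)
w=px2w(p,[f(273,243),f(267,440)],.057)
e=px2w(p,[f(183,84),f(183,575),f(374,84),f(351,572)],.057)
print(w,np.linalg.norm(w[0]-w[1]),w.mean(0)); print(e,np.linalg.norm(e[0]-e[2]),e.mean(0))
for a,b in ((w[1],w[0]),(e[1],e[0]),(e[3],e[2])): print(np.degrees(np.arctan2((b-a)[1],(b-a)[0])))
E
python3 m.py
```

```text
[[ 0.60279802  0.01723438  0.057     ]
 [ 0.58415453 -0.04431365  0.057     ]] 0.06430971341635112 [ 0.59347627 -0.01353963  0.057     ]
[[ 0.58800481  0.07171442  0.057     ]
 [ 0.54291249 -0.08165576  0.057     ]
 [ 0.64547685  0.05338943  0.057     ]
 [ 0.60057754 -0.09886683  0.057     ]] 0.06032279864837121 [ 0.59424293 -0.01385468  0.057     ]
73.14793989017451
73.61615260878237
73.5695805741041
```

```bash
python3 - <<'E'
from h import *
go([.593,-.0135,.12],-16.6)
go([.593,-.0135,.046],-16.6)
E
```

```text
row: [-0.01  0.02 -1.15] [0.0585 0.0578 0.1494]
row: [-0.01  0.02 -1.15] [0.0586 0.0578 0.2234]
```

Emit:
play_rows(series="0 0 -1.15 0.03 0.03 0.03 0.0854;0 0 -1.15 0.0585 0.058 0.06 0.0854;0 0 -1.15 0.0585 0.058 0.10 0.0854;0 0 -1.15 0.0585 0.058 0.13 0.0854;0 0 -1.15 0.0585 0.058 0.15 0.0854;0 0 -1.15 0.0585 0.058 0.15 0.0854;0 0 -1.15 0.0585 0.058 0.15 0.0854")

```text
t: 2.9
position: [0.5938, -0.0133, 0.1197]
tcp_rot: [0.802, 0.598, -0.0, 0.0]
contact_force: [1.0, -0.0, 0.1]
grip_width: 1.0
```

```bash
python3 - <<'E'
from h import *
go([.593,-.0135,.046],-16.6)
p=cap("wrist");show(p,"e_wrist.png")
E
```

```text
row: [0.   0.   0.02] [-0.0004 -0.0007  0.0737]
```

View pics/e_wrist.png

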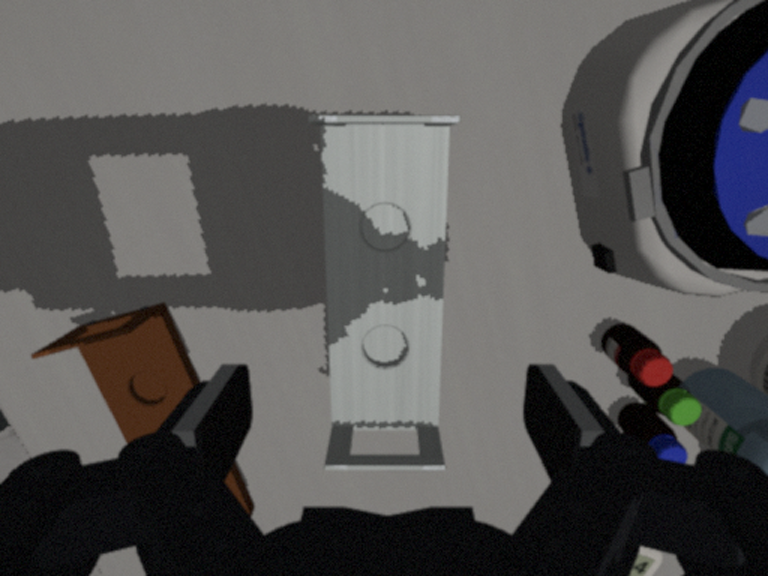

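Emit:
play_rows(series="0 0 0 0 -0.0005 0.02 0.0854;0 0 0 0 -0.0005 0.04 0.0854;0 0 0 0 -0.0005 0.06 0.0854;0 0 0 0 -0.0005 0.0735 0.0854;0 0 0 0 -0.0005 0.0735 0.0854;0 0 0 0 -0.0005 0.0735 0.05;0 0 0 0 -0.0005 0.0735 0.05;0 0 0 0 -0.0005 0.0735 0.05;0 0 0 0 -0.0005 0.0735 0.05;0 0 0 0 -0.0005 0.0735 0.05", force=30)

```text
t: 3.95
position: [0.5934, -0.0118, 0.0464]
tcp_rot: [0.801, 0.599, 0.0, 0.0]
contact_force: [-0.2, 1.2, 0.2]
grip_width: 0.584
```

```bash
python3 - <<'E'
from h import *
s=observe();print(s["contact_force"],s["grip_width"]*.0854,s["position"])
p=cap("side");show(p,"f_side.png",3.,crop=(180,120,400,300))
E
```

```text
[-0.16012185  1.24223269  0.22778337] 0.04989357595352719 [ 0.59339815 -0.01182814  0.04635906]
```

View pics/f_side.png

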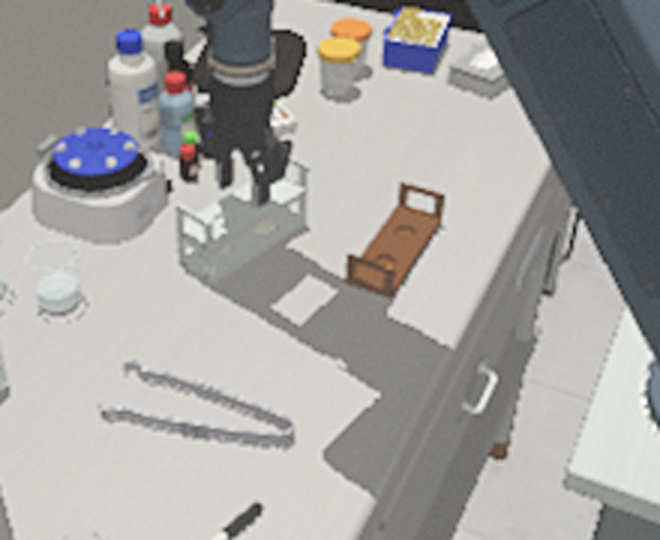

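```bash
python3 - <<'E'
from h import *
T=tcp()
p=cap("side");c=T[:3,3]
y=T[:3,1]
pts=w2px(p,[c+[0,0,-.017],c+y*.025,c-y*.025,[.593,-.0135,.057]]);print(pts)
show(p,"g_side.png",8,crop=(230,150,300,220),pts=pts)
p=cap("wrist");show(p,"g_wrist.png")
E
```

```text
[[260.26206408 193.73934451]
 [255.34271334 187.25405862]
 [265.20330389 192.8930733 ]
 [260.48134348 187.44732249]]
```

View pics/g_side.png

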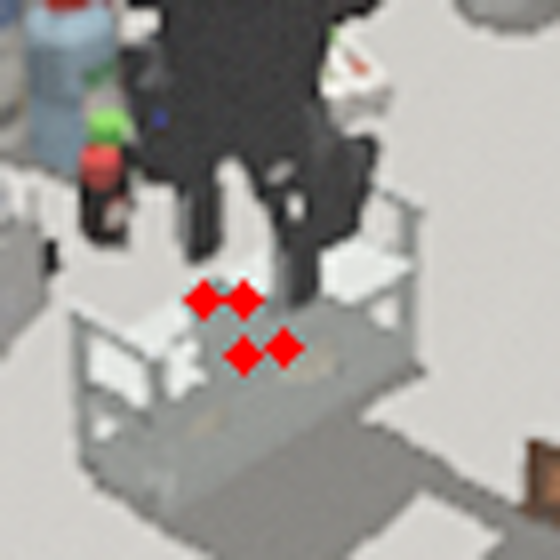

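View pics/g_wrist.png

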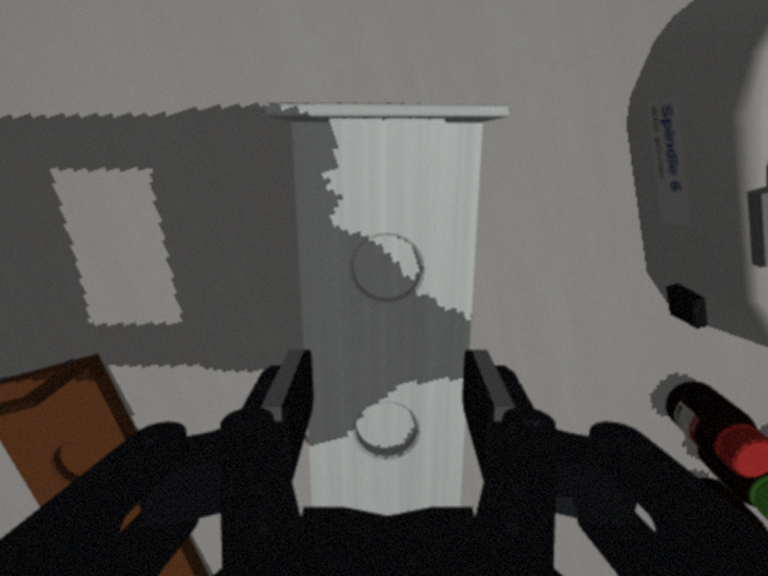

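Emit:
play_rows(series="0 0 0 0 0 0 0.0854;0 0 0 0 0 0 0.0854;0 0 0 0 0 0 0.0854;0 0 0 0 0 0.012 0.0854;0 0 0 0 0 0.025 0.0854;0 0 0 0 0 0.025 0.0854")

```text
t: 4.7
position: [0.5911, -0.0114, 0.0184]
tcp_rot: [0.801, 0.599, -0.002, -0.002]
contact_force: [-0.5, 0.7, -0.1]
grip_width: 1.001
```

```bash
python3 - <<'E'
from h import *
T=tcp();print(T[:3,3],observe()["contact_force"],observe()["grip_width"])
p=cap("side");c=T[:3,3]
y=T[:3,1]
pts=w2px(p,[c+y*.0425+[0,0,.0405],c-y*.0425+[0,0,.0405]]);print(pts)
show(p,"i_side.png",8,crop=(220,140,310,215),pts=pts)
p=cap("wrist");show(p,"i_wrist.png")
E
```

```text
[ 0.59111511 -0.01144541  0.01835544] [-0.46572935  0.65738872 -0.07239285] 1.0014875523605238
[[252.3852032  182.83508142]
 [269.28157966 192.2910667 ]]
```

View pics/i_side.png

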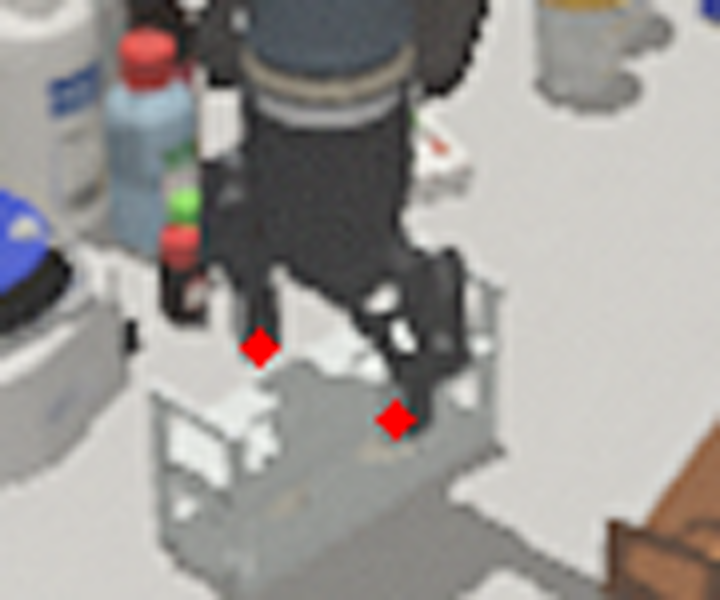

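View pics/i_wrist.png

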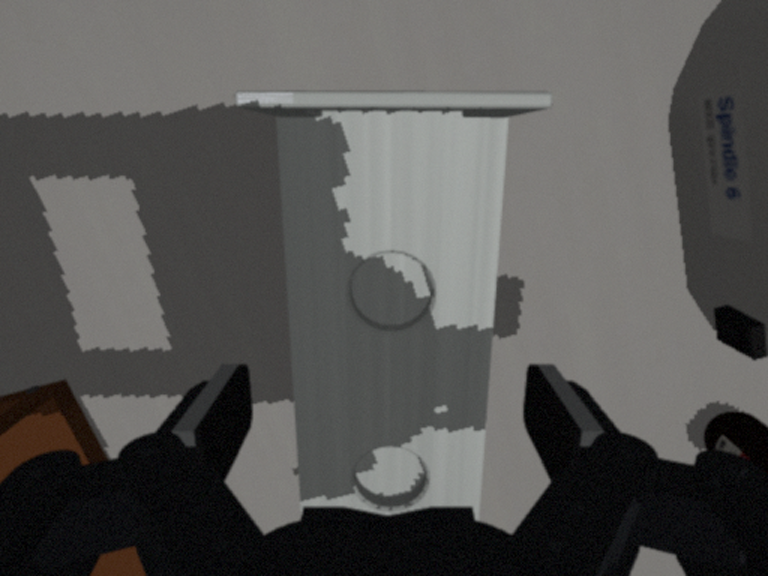

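```bash
python3 - <<'E'
from h import *
s=observe();print(s["position"],s["joints"],s["tau"],s["dq"].round(3))
go([.593,-.0135,.004],-16.6)
E
```

```text
[ 0.59238123 -0.01166901  0.01980449] [-2.08160422e-01  7.49756867e-01  1.64593550e+00  2.12901677e-05
  7.48124733e-01  7.92192105e-02] [-2.55163926e-03 -4.54426682e+01 -9.95437324e+00 -8.80459338e-04
  2.24285934e-02  4.49563629e-06] [-0.    -0.016 -0.012  0.     0.002  0.   ]
row: [-0.13  0.01  0.13] [-0.0016  0.0011  0.0158]
```

Emit:
play_rows(series="0 0 0 -0.0015 0.001 0.008 0.0854;0 0 0 -0.0015 0.001 0.016 0.0854;0 0 0 -0.0015 0.001 0.016 0.0854;0 0 0 -0.0015 0.001 0.016 0.05;0 0 0 -0.0015 0.001 0.016 0.05;0 0 0 -0.0015 0.001 0.016 0.05;0 0 0 -0.0015 0.001 0.016 0.05;0 0 0 -0.0015 0.001 0.016 0.05", force=30)

```text
t: 5.6
position: [0.5936, -0.0135, 0.0052]
tcp_rot: [0.801, 0.599, -0.0, -0.0]
contact_force: [-1.3, -0.1, 1.2]
grip_width: 0.696
```

```bash
python3 - <<'E'
from h import *
s=observe();print(s["t"],s["position"],s["contact_force"],s["grip_width"]*.0854)
p=cap("side");show(p,"j_side.png",8,crop=(220,140,310,215))
p=cap("wrist");show(p,"j_wrist.png")
E
```

```text
5.6 [ 0.59361092 -0.01349032  0.00518277] [-1.33879431 -0.05479911  1.19873281] 0.05947940251299123
```

View pics/j_side.png

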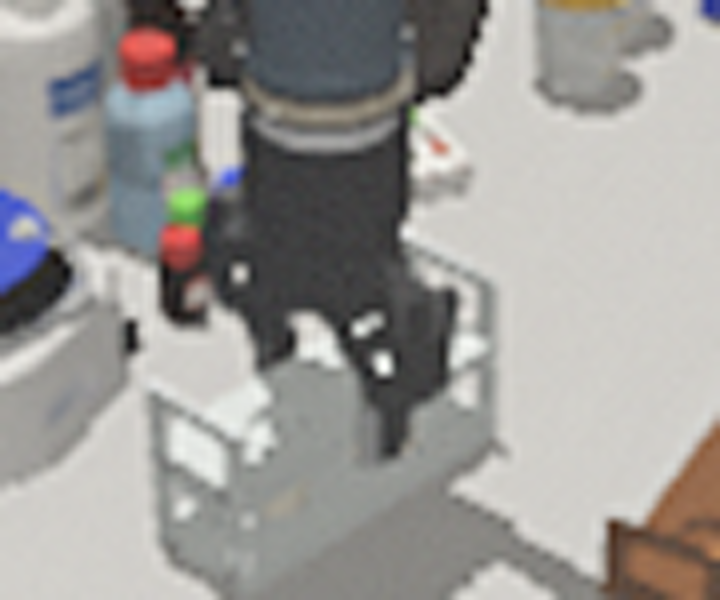

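View pics/j_wrist.png

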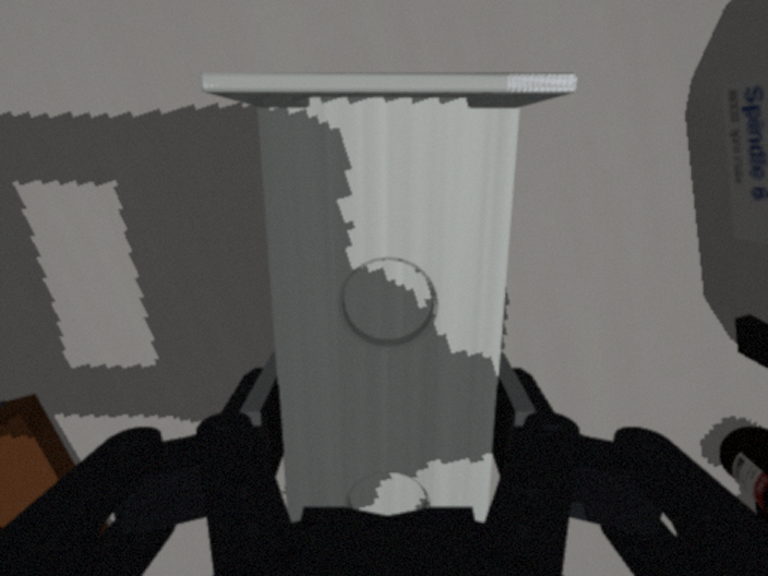

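```bash
python3 - <<'E'
from h import *
p=cap("top")
print(px2w(p,[(352,230),(352,255),(374,155),(400,135),(395,110),(475,120),(477,228),(472,185),(420,205),(410,200)],0).round(3))
E
```

```text
[[ 0.451 -0.171  0.   ]
 [ 0.384 -0.167  0.   ]
 [ 0.66  -0.244  0.   ]
 [ 0.716 -0.321  0.   ]
 [ 0.791 -0.313  0.   ]
 [ 0.756 -0.537  0.   ]
 [ 0.45  -0.509  0.   ]
 [ 0.569 -0.508  0.   ]
 [ 0.516 -0.361  0.   ]
 [ 0.53  -0.334  0.   ]]
```

Emit:
play_rows(series="0 0 0 0 0 -0.002 0.05;0 0 0 0 0 -0.005 0.05;0 0 0 0 0 -0.008 0.05;0 0 0 0 0 -0.011 0.05;0 0 0 0 0 -0.015 0.05;0 0 0 0 0 -0.02 0.05;0 0 0 0 0 -0.03 0.05;0 0 0 0 0 -0.04 0.05;0 0 0 0 0 -0.055 0.05;0 0 0 0 0 -0.07 0.05;0 0 0 0 0 -0.08 0.05;0 0 0 0 0 -0.08 0.05", force=45)

```text
t: 6.95
position: [0.5952, -0.0138, 0.0873]
tcp_rot: [0.801, 0.599, 0.001, 0.002]
contact_force: [-0.3, 0.1, -2.8]
grip_width: 0.687
```

```bash
python3 - <<'E'
from h import *
s=observe();print(s["t"],s["position"],s["contact_force"],s["grip_width"]*.0854)
p=cap("side");show(p,"k_side.png",4,crop=(180,100,340,230))
E
```

```text
6.95 [ 0.59516902 -0.01379403  0.08726072] [-0.27634891  0.12676083 -2.81905188] 0.05866347681659919
```

View pics/k_side.png

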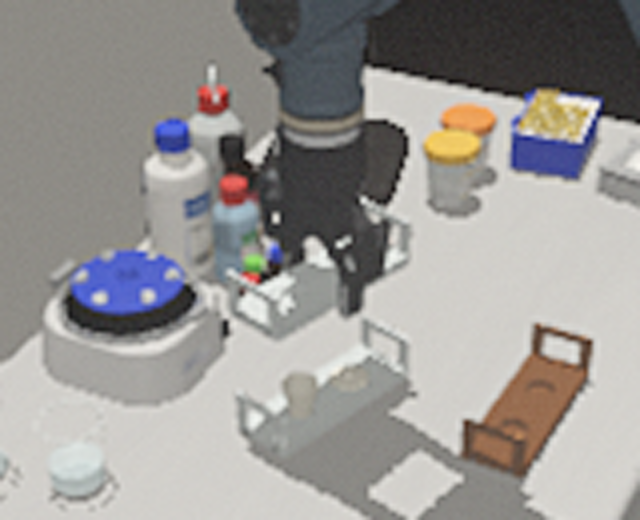

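```bash
python3 - <<'E'
from h import *
T=tcp();p=cap("side");c=T[:3,3];y=T[:3,1];x=T[:3,0]
print(x,y)
show(p,"l_side.png",12,crop=(240,150,290,190))
for w in (.03,.04):
  for h in (.02,.025,.03,.035,.04): print(w,h,w2px(p,[c+y*w+[0,0,h]-x*.011*np.sign(x[1])*-1,c-y*w+[0,0,h]]).round(1).tolist())
E
```

```text
[2.83411072e-01 9.58998505e-01 1.77968290e-04] [ 0.9589956  -0.28341066  0.00241421]
0.03 0.02 [[251.9, 174.2], [266.2, 179.5]]
0.03 0.025 [[251.8, 173.0], [266.2, 178.4]]
0.03 0.03 [[251.8, 171.8], [266.2, 177.2]]
0.03 0.035 [[251.8, 170.7], [266.2, 176.0]]
0.03 0.04 [[251.7, 169.5], [266.2, 174.8]]
0.04 0.02 [[249.9, 173.1], [268.3, 180.7]]
0.04 0.025 [[249.9, 171.9], [268.3, 179.5]]
0.04 0.03 [[249.8, 170.8], [268.3, 178.3]]
0.04 0.035 [[249.8, 169.6], [268.3, 177.1]]
0.04 0.04 [[249.8, 168.4], [268.3, 175.9]]
```

View pics/l_side.png

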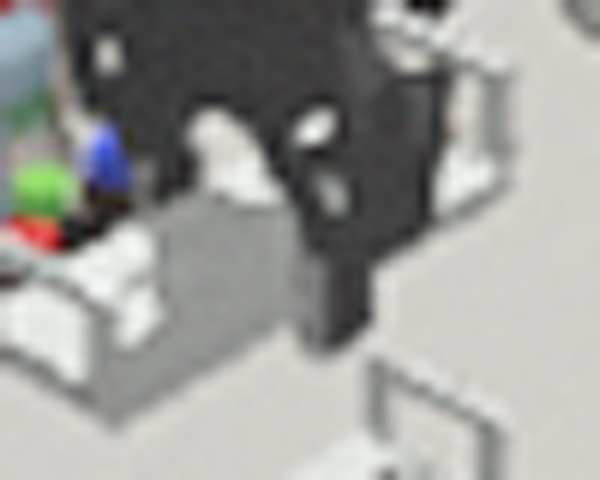

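```bash
python3 - <<'E'
from h import *
s=observe();print(s["t"],s["position"],s["contact_force"],s["tcp_rot"])
T=tcp();p=cap("side");c=T[:3,3];y=T[:3,1];x=T[:3,0]
for h in (.02,.025,.03,.035,.04,.0418): print(h,w2px(p,[c-y*.03+x*.011+[0,0,h],c-y*.038+x*.011+[0,0,h]]).round(1).tolist())
print("plate bottom line",w2px(p,[c-y*.03+x*a+[0,0,.0418] for a in (.077,.04,.011)]).round(1).tolist())
q=cap("wrist");show(q,"m_wrist.png",4,crop=(150,200,370,345))
for h in (.02,.025,.03,.035,.04): print(h,w2px(q,[c-y*.03+x*.011+[0,0,h],c+y*.03+x*.011+[0,0,h]]).round(1).tolist())
E
```

```text
7.05 [ 0.59366897 -0.01353223  0.08533474] [-0.24511801  0.1674412  -3.51310275] [8.01053718e-01 5.98592412e-01 1.70478980e-04 1.90886568e-04]
0.02 [[264.2, 181.1], [265.9, 182.0]]
0.025 [[264.2, 179.9], [265.9, 180.9]]
0.03 [[264.2, 178.8], [265.9, 179.7]]
0.035 [[264.2, 177.6], [265.9, 178.5]]
0.04 [[264.2, 176.4], [265.9, 177.3]]
0.0418 [[264.2, 176.0], [265.9, 176.9]]
plate bottom line [[250.6, 184.1], [258.3, 179.5], [264.2, 176.0]]
0.02 [[198.6, 224.2], [317.0, 224.3]]
0.025 [[196.7, 228.2], [318.8, 228.4]]
0.03 [[194.7, 232.6], [320.7, 232.7]]
0.035 [[192.6, 237.2], [322.8, 237.3]]
0.04 [[190.3, 242.1], [325.0, 242.3]]
```

View pics/m_wrist.png

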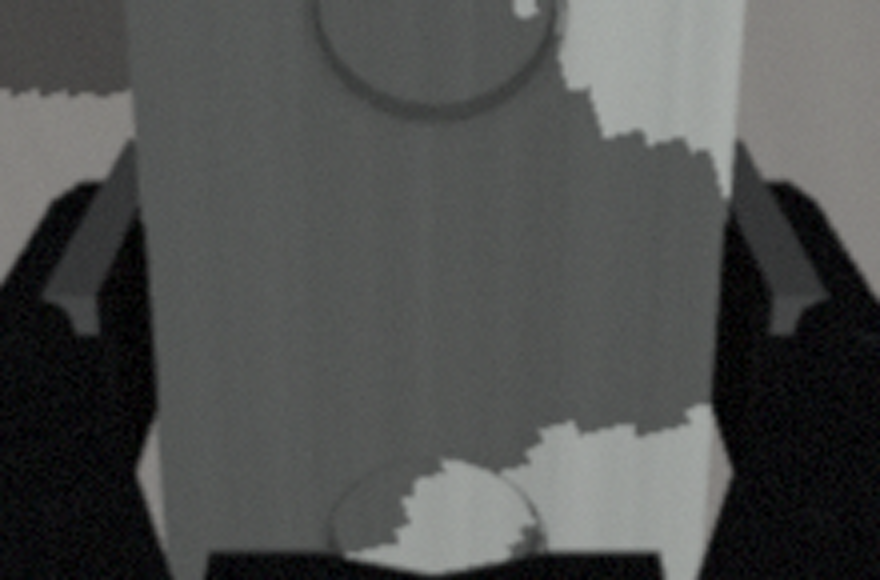

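Emit:
play_rows(series="0 0 0 0 0 0.02 0.05;0 0 0 0 0 0.04 0.05;0 0 0 0 0 0.055 0.05;0 0 0 0 0 0.065 0.05;0 0 0 0 0 0.07 0.05;0 0 0 0 0 0.07 0.05;0 0 0 0 0 0.073 0.05;0 0 0 0 0 0.076 0.05;0 0 0 0 0 0.079 0.05;0 0 0 0 0 0.08 0.05;0 0 0 0 0 0.08 0.05")

```text
t: 8.25
position: [0.5938, -0.0135, 0.0053]
tcp_rot: [0.801, 0.599, 0.0, 0.0]
contact_force: [-0.6, 0.0, -0.6]
grip_width: 0.691
```

```bash
python3 - <<'E'
from h import *
s=observe();print(s["t"],s["position"],s["contact_force"],s["tcp_rot"])
p=cap("side");show(p,"n_side.png",8,crop=(220,140,310,215))
E
```

```text
8.25 [ 0.59376898 -0.01354912  0.00528309] [-0.58537528  0.04408463 -0.63185073] [8.01089137e-01 5.98545050e-01 9.56429244e-05 9.81190068e-05]
```

View pics/n_side.png

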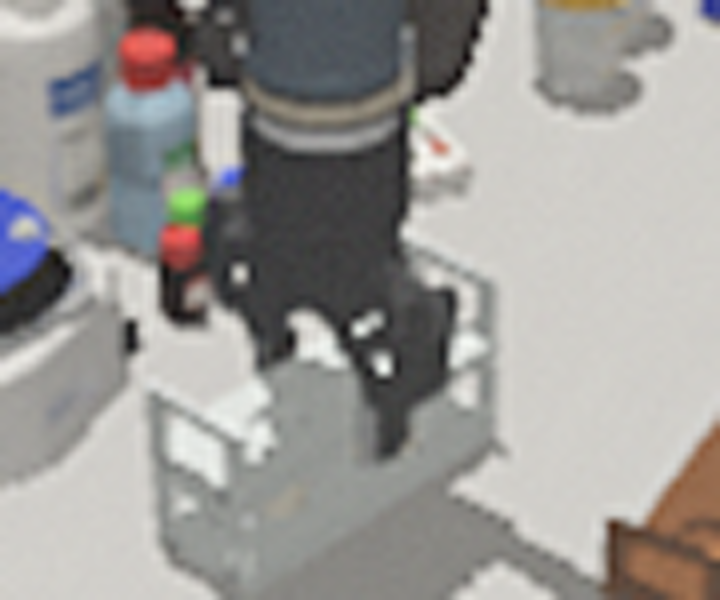

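Emit:
play_rows(series="0 0 0 0 0 0 0.075;0 0 0 0 0 0 0.075;0 0 0 0 0 0 0.075;0 0 0 0 0 -0.005 0.075;0 0 0 0 0 -0.01 0.075;0 0 0 0 0 -0.01 0.075;0 0 0 0 0 -0.01 0.075;0 0 0 0 0 -0.01 0.05;0 0 0 0 0 -0.01 0.05;0 0 0 0 0 -0.01 0.05;0 0 0 0 0 -0.01 0.05;0 0 0 0 0 -0.01 0.05", force=45)

```text
t: 9.5
position: [0.5938, -0.0136, 0.0153]
tcp_rot: [0.801, 0.599, 0.0, 0.0]
contact_force: [-0.8, -0.4, 5.3]
grip_width: 0.691
```

```bash
python3 - <<'E'
from h import *
s=observe();print(s["t"],s["position"],s["contact_force"],s["tcp_rot"],s["grip_width"]*.0854)
go([.49,-.31,.16],-16.6)
p=cap("side");show(p,"o_side.png",8,crop=(220,140,310,215))
E
```

```text
9.5 [ 0.59377459 -0.01356164  0.01525338] [-0.75588097 -0.36560671  5.2676366 ] [8.01065747e-01 5.98576356e-01 7.26856977e-05 9.39383111e-05] 0.058977274844981144
row: [ 0.01 -0.    0.14] [-0.3137 -0.0155 -0.1448]
```

View pics/o_side.png

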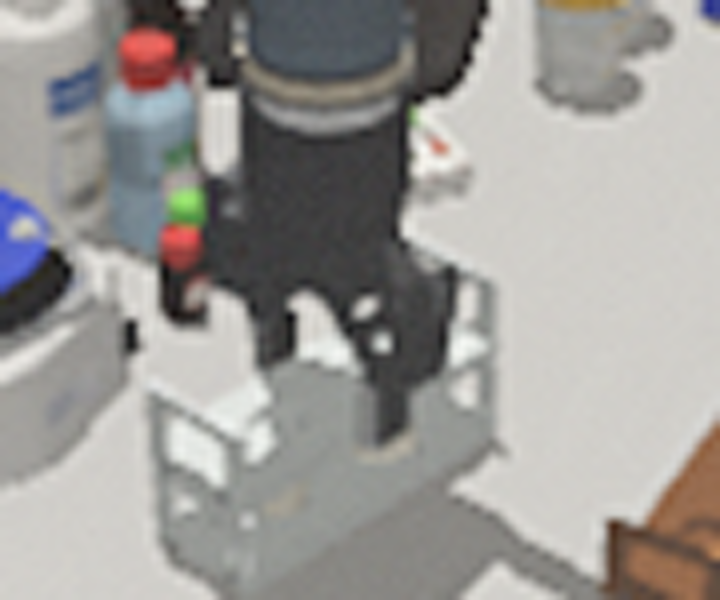

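Emit:
play_rows(series="0 0 0 0 0 0 0.05;0 0 0 0 0 -0.002 0.05;0 0 0 0 0 -0.005 0.05;0 0 0 0 0 -0.008 0.05;0 0 0 0 0 -0.011 0.05;0 0 0 0 0 -0.015 0.05;0 0 0 0 0 -0.025 0.05;0 0 0 0 0 -0.04 0.05;0 0 0 0 0 -0.06 0.05;0 0 0 0 0 -0.08 0.05;0 0 0 0 0 -0.09 0.05;0 0 0 0 0 -0.09 0.05", force=60)

```text
t: 10.75
position: [0.5952, -0.0138, 0.1074]
tcp_rot: [0.801, 0.599, 0.002, 0.002]
contact_force: [0.5, -1.0, -3.0]
grip_width: 0.686
```

```bash
python3 - <<'E'
from h import *
s=observe();print(s["t"],s["position"],s["contact_force"],s["tcp_rot"],s["grip_width"]*.0854)
go([.49,-.31,.105],-16.6)
p=cap("side");show(p,"p_side.png",3,crop=(180,100,380,250))
E
```

```text
10.75 [ 0.59521938 -0.01381663  0.10739902] [ 0.50713716 -1.02749505 -3.02035318] [0.80104497 0.59859913 0.00162299 0.00184615] 0.05856316924538518
row: [ 0.28 -0.02  0.14] [-0.3139 -0.017   0.0022]
```

View pics/p_side.png

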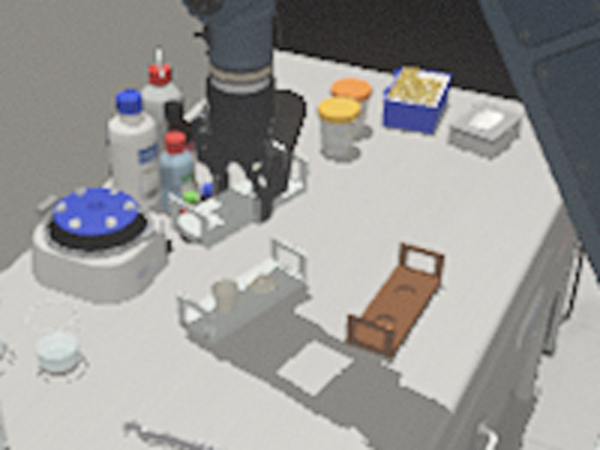

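Emit:
play_rows(series="0 0 0 -0.01 0 0 0.05;0 0 0 -0.03 -0.002 0 0.05;0 0 0 -0.06 -0.004 0 0.05;0 0 0 -0.095 -0.006 0 0.05;0 0 0 -0.13 -0.008 0 0.05;0 0 0 -0.165 -0.01 0 0.05;0 0 0 -0.20 -0.012 0 0.05;0 0 0 -0.235 -0.014 0 0.05;0 0 0 -0.265 -0.015 0 0.05;0 0 0 -0.29 -0.016 0 0.05;0 0 0 -0.306 -0.016 0 0.05;0 0 0 -0.314 -0.016 0 0.05")

```text
t: 12.0
position: [0.4883, -0.3115, 0.1041]
tcp_rot: [0.802, 0.598, -0.0, -0.001]
contact_force: [0.1, -0.2, -2.7]
grip_width: 0.683
```

Emit:
play_rows(series="0 0 0 0 0 0 0.05;0 0 0 0 0 0.02 0.05;0 0 0 0 0 0.04 0.05;0 0 0 0 0 0.06 0.05;0 0 0 0 0 0.08 0.05;0 0 0 0 0 0.10 0.05;0 0 0 0 0 0.11 0.05;0 0 0 0 0 0.115 0.05;0 0 0 0 0 0.115 0.05")

```text
t: 12.9
position: [0.4895, -0.3094, -0.0104]
tcp_rot: [0.801, 0.599, -0.0, -0.0]
contact_force: [0.6, -0.8, -3.1]
grip_width: 0.682
```

```bash
python3 - <<'E'
from h import *
s=observe();print(s["t"],s["position"],s["contact_force"],s["tcp_rot"],s["grip_width"]*.0854)
p=cap("side");show(p,"q_side.png",5,crop=(220,90,350,200))
E
```

```text
12.9 [ 0.48947585 -0.30941191 -0.01037592] [ 0.55599634 -0.79941735 -3.14070254] [ 8.00821484e-01  5.98902963e-01 -2.91905052e-05 -4.36493804e-04] 0.05825636282747327
```

View pics/q_side.png

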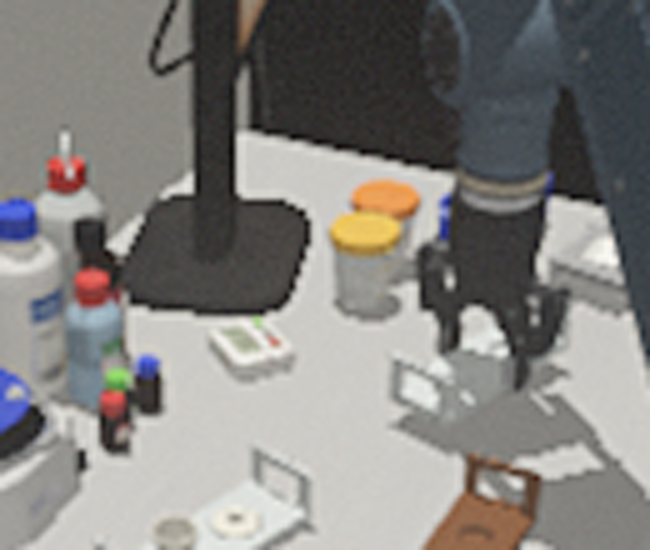

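Emit:
play_rows(series="0 0 0 0 0 0.006 0.05;0 0 0 0 0 0.011 0.05;0 0 0 0 0 0.014 0.05;0 0 0 0 0 0.0155 0.05;0 0 0 0 0 0.0165 0.05;0 0 0 0 0 0.0165 0.05;0 0 0 0 0 0.0165 0.05")

```text
t: 13.65
position: [0.4894, -0.3102, -0.0265]
tcp_rot: [0.801, 0.599, 0.0, 0.0]
contact_force: [0.4, -0.3, -3.0]
grip_width: 0.681
```

Emit:
play_rows(series="0 0 0 0 0 0.001 0.05;0 0 0 0 0 0.001 0.05;0 0 0 0 0 0.001 0.05")

```text
t: 13.95
position: [0.4895, -0.3103, -0.0274]
tcp_rot: [0.801, 0.599, 0.0, 0.0]
contact_force: [0.0, -0.3, -1.2]
grip_width: 0.688
```

Emit:
play_rows(series="0 0 0 0 0 0.0007 0.05;0 0 0 0 0 0.0007 0.05;0 0 0 0 0 0.0007 0.05")

```text
t: 14.25
position: [0.4895, -0.3103, -0.0274]
tcp_rot: [0.801, 0.599, 0.0, 0.0]
contact_force: [-0.1, 0.6, 5.4]
grip_width: 0.68
```

```bash
python3 - <<'E'
from h import *
s=observe();print(s["t"],s["position"],s["contact_force"],s["tcp_rot"],s["grip_width"]*.0854)
p=cap("side");show(p,"r_side.png",8,crop=(280,130,350,190))
E
```

```text
14.25 [ 0.48952641 -0.31029004 -0.02741473] [-0.125919    0.62017281  5.40996086] [8.01021343e-01 5.98635697e-01 2.52335127e-05 3.31617224e-04] 0.05806857052555519
```

View pics/r_side.png

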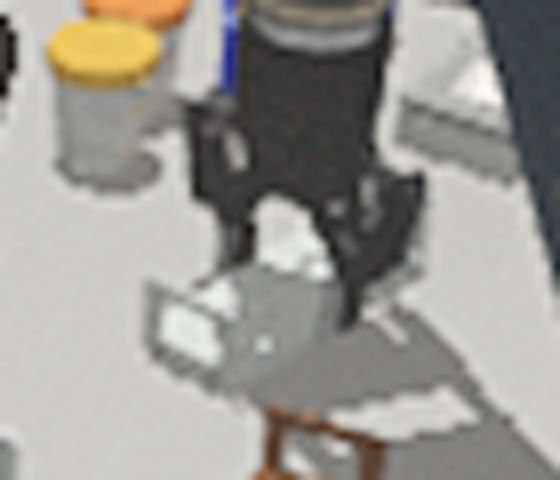

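Emit:
play_rows(series="0 0 0 0 0 0 0.075;0 0 0 0 0 0 0.075;0 0 0 0 0 0 0.075;0 0 0 0 0 0 0.075;0 0 0 0 0 -0.02 0.075;0 0 0 0 0 -0.05 0.075;0 0 0 0 0 -0.09 0.0854;0 0 0 0 0 -0.13 0.0854;0 0 0 0 0 -0.17 0.0854;0 0 0 0 0 -0.20 0.0854;0 0 0 0 0 -0.20 0.0854")

```text
t: 15.4
position: [0.4919, -0.3123, 0.1765]
tcp_rot: [0.801, 0.599, 0.001, 0.005]
contact_force: [-0.2, -0.4, 0.5]
grip_width: 0.999
```

```bash
python3 - <<'E'
from h import *
s=observe();print(s["t"],s["position"],s["contact_force"])
p=cap("side");show(p,"s_side.png",1.5)
p=cap("top");show(p,"s_top.png",4,crop=(170,130,300,265))
for n in ["tongs","crucible","lower_tray"]:
    for r in eyes.cut_out(n,p)[:3]: print(n,round(r["confidence"],2),r["bbox"],r["region"].sum())
go([.50,.20,.25],12)
E
```

```text
15.4 [ 0.49188768 -0.31234151  0.17654099] [-0.16753227 -0.44023457  0.47746172]
tongs 0.84 [175.6, 176.8, 203.0, 246.7] 209
lower_tray 0.86 [286.3, 231.2, 351.6, 255.8] 1420
lower_tray 0.55 [259.7, 161.7, 324.5, 197.3] 974
row: [ -0.17  -0.14 -28.47] [ 0.4918 -0.1334 -0.0788]
```

View pics/s_side.png

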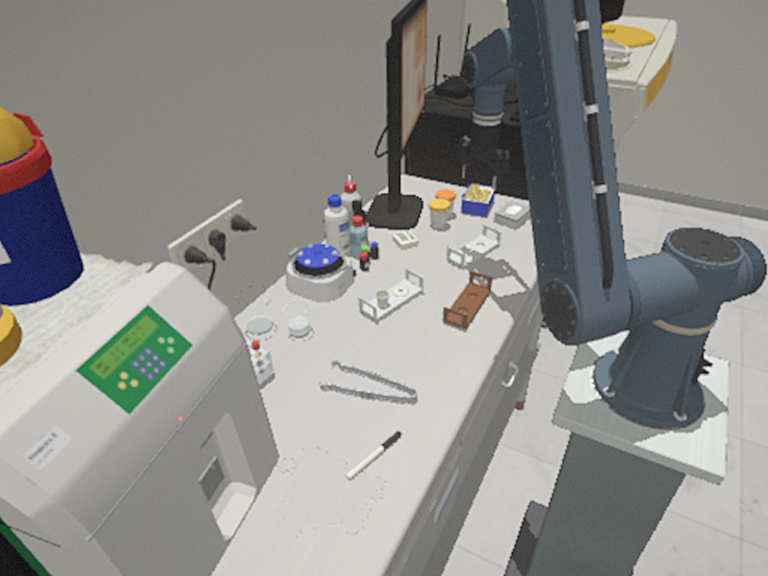

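View pics/s_top.png

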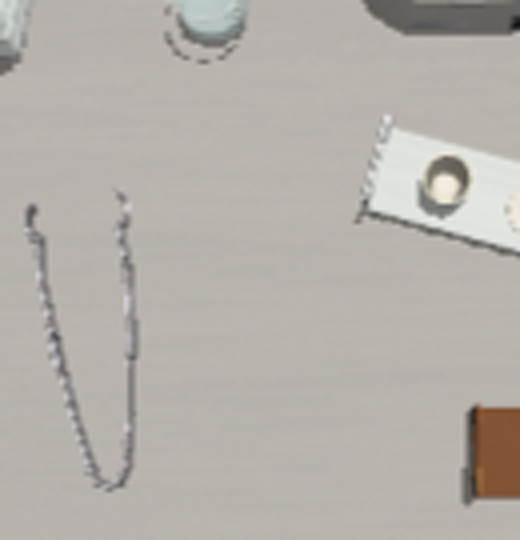

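```bash
python3 - <<'E'
from h import *
T=tcp();print(T[:3,3],observe()["joints"].round(3))
go([.4955,.2615,.16],-82.4)
E
```

```text
[ 0.48833087 -0.30923389  0.16994361] [-0.758  0.513  1.589 -0.     1.043 -0.47 ]
row: [-2.300e-01  2.000e-02  6.593e+01] [ 0.5493 -0.1549  0.0114]
```

Emit:
play_rows(series="0 0 5 0.02 -0.006 0 0.0854;0 0 10 0.055 -0.016 0 0.0854;0 0 16 0.10 -0.028 0 0.0854;0 0 22 0.145 -0.041 0 0.0854;0 0 28 0.19 -0.054 0 0.0854;0 0 34 0.235 -0.066 0 0.0854;0 0 40 0.28 -0.079 0 0.0854;0 0 46 0.325 -0.092 0 0.0854;0 0 52 0.37 -0.104 0 0.0854;0 0 58 0.415 -0.117 0 0.0854;0 0 63 0.46 -0.13 0 0.0854;0 0 66 0.50 -0.141 0 0.0854")

```text
t: 16.85
position: [0.4945, 0.2114, 0.1701]
tcp_rot: [0.998, 0.065, -0.002, 0.0]
contact_force: [0.9, -0.6, 0.4]
grip_width: 1.008
```

```bash
python3 - <<'E'
from h import *
T=tcp();print(T[:3,3],observe()["joints"].round(3))
go([.4955,.2615,.16],-82.4)
E
```

```text
[0.49450183 0.21139126 0.17007942] [0.196 0.463 1.689 0.    0.992 1.637]
row: [ 0.01  0.19 -0.18] [ 0.0075 -0.0496  0.01  ]
```

Emit:
play_rows(series="0 0 0 0.004 -0.025 0.005 0.0854;0 0 0 0.0075 -0.05 0.01 0.0854;0 0 0 0.0075 -0.05 0.01 0.0854;0 0 0 0.0075 -0.05 0.01 0.0854")

```text
t: 17.25
position: [0.4956, 0.2597, 0.1602]
tcp_rot: [0.998, 0.066, -0.002, 0.001]
contact_force: [-0.5, -0.5, -0.0]
grip_width: 0.998
```

```bash
python3 - <<'E'
from h import *
for i in range(2): cap("top")
s=observe();print(s["t"],s["position"],s["dq"].round(3))
p=cap("wrist");show(p,"t_wrist.png")
E
```

```text
17.35 [0.4962961  0.25882618 0.16095985] [-0.013 -0.009 -0.006  0.003 -0.001  0.004]
```

View pics/t_wrist.png

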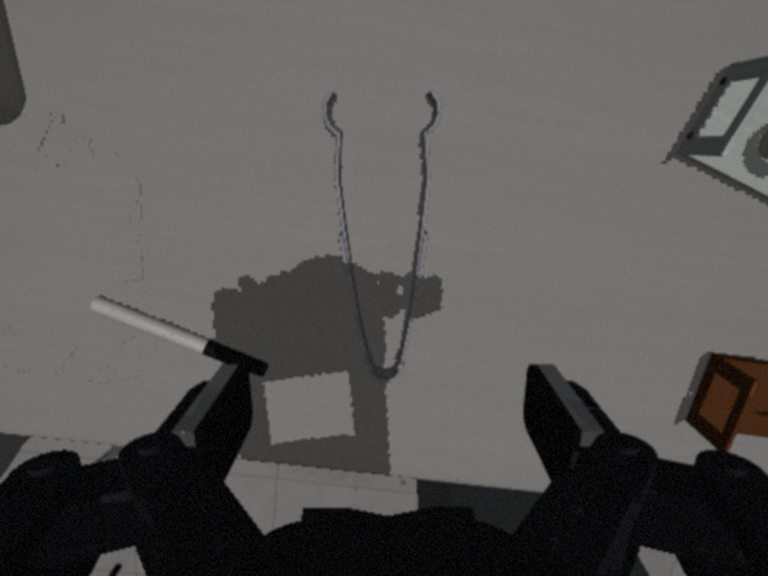

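```bash
python3 - <<'E'
from h import *
p=cap("wrist");show(p,"u_wrist.png",4.5,crop=(200,50,310,180))
T=p["W"]
A=px2w(p,np.array([(385,378)])/1.5,.014); B=px2w(p,np.array([(332,95),(433,97)])/1.5,.016); C=px2w(p,np.array([(341,245),(426,248)])/1.5,.020)
print(A,B,C,np.linalg.norm(B[0]-B[1]),np.linalg.norm(C[0]-C[1]))
h=B.mean(0)-A[0];print(np.linalg.norm(h),np.degrees(np.arctan2(h[1],h[0])))
E
```

```text
[[0.40222605 0.2474909  0.014     ]] [[0.59345953 0.30559725 0.016     ]
 [0.6005083  0.24315739 0.016     ]] [[0.50045119 0.29008904 0.02      ]
 [0.50585848 0.23309548 0.02      ]] 0.0628364629960709 0.05724949341325669
0.1966151217039874 7.8600302601631915
```

View pics/u_wrist.png

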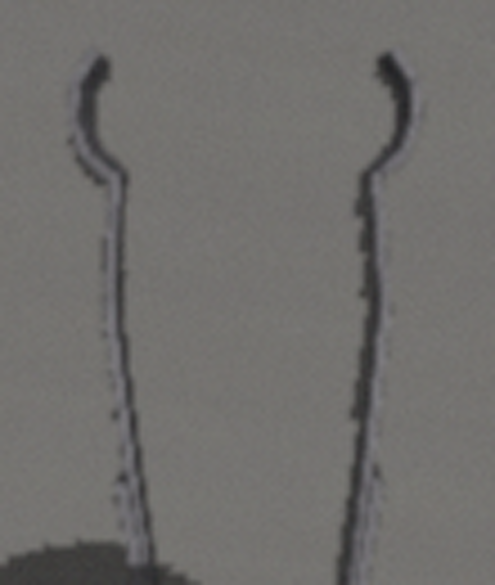

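```bash
python3 - <<'E'
from h import *
go([.497,.2607,-.026],-82.2)
E
```

```text
row: [ 0.02  0.04 -0.35] [ 0.0006 -0.002   0.1875]
```

Emit:
play_rows(series="0 0 -0.3 0.0005 -0.002 0.03 0.0854;0 0 -0.3 0.0005 -0.002 0.07 0.0854;0 0 -0.3 0.0005 -0.002 0.11 0.0854;0 0 -0.3 0.0005 -0.002 0.14 0.0854;0 0 -0.3 0.0005 -0.002 0.16 0.0854;0 0 -0.3 0.0005 -0.002 0.175 0.0854;0 0 -0.3 0.0005 -0.002 0.182 0.0854;0 0 -0.3 0.0005 -0.002 0.182 0.0854;0 0 -0.3 0.0005 -0.002 0.182 0.0854")

```text
t: 18.35
position: [0.4978, 0.262, -0.0195]
tcp_rot: [0.998, 0.068, 0.001, -0.0]
contact_force: [-0.2, 0.1, -0.1]
grip_width: 1.004
```

```bash
python3 - <<'E'
from h import *
s=observe();print(s["t"],s["position"],s["contact_force"],s["dq"].round(3))
go([.497,.2607,-.026],-82.2)
p=cap("side");show(p,"v_side.png",4,crop=(180,190,320,310))
p=cap("wrist");show(p,"v_wrist.png",1.5)
E
```

```text
18.35 [ 0.49777023  0.26198727 -0.01946049] [-0.15139535  0.08514606 -0.11674398] [ 0.005 -0.015 -0.002 -0.     0.     0.   ]
row: [-0.01 -0.1   0.02] [-0.0009  0.0012  0.0065]
```

View pics/v_side.png

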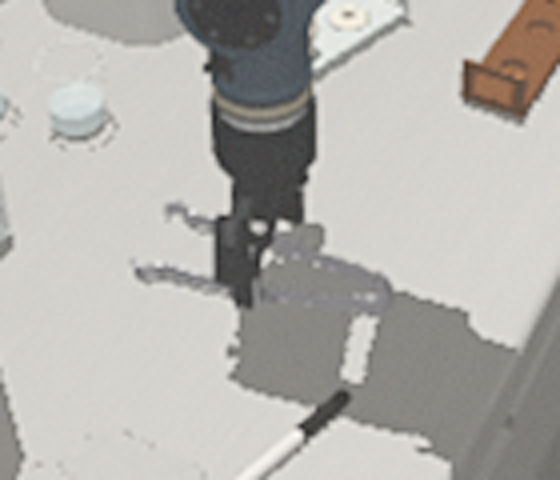

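View pics/v_wrist.png

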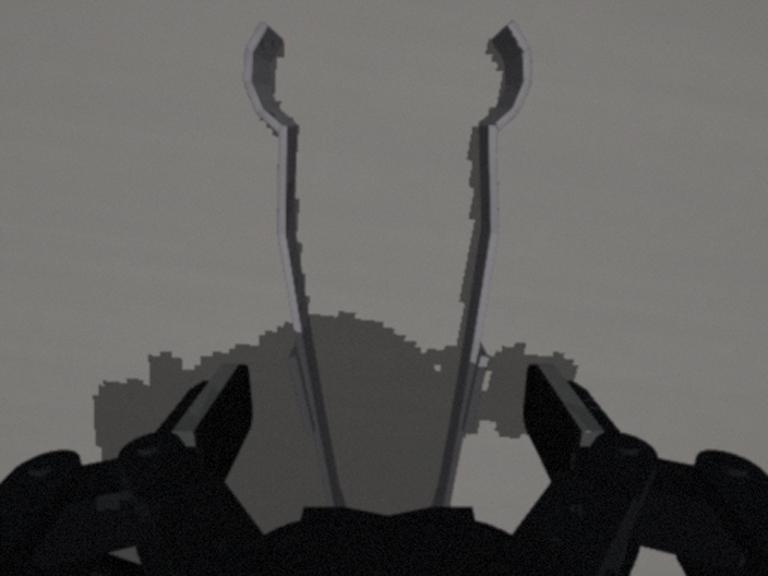

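```bash
python3 - <<'E'
from h import *
p=cap("wrist");T=tcp()
X=px2w(p,np.array([(297,350),(484,350)])/1.5,.020);J=px2w(p,np.array([(263,23),(513,22)])/1.5,.016)
for X in (X,J): print(X,((X-T[:3,3])@T[:3,:3]).round(4))
E
```

```text
[[0.50921565 0.29053425 0.02      ]
 [0.51683997 0.2353759  0.02      ]] [[ 0.0153 -0.0265 -0.0391]
 [ 0.0153  0.0292 -0.0391]]
[[0.59571842 0.30692008 0.016     ]
 [0.60454806 0.24466213 0.016     ]] [[ 0.1032 -0.0309 -0.0349]
 [ 0.1035  0.0319 -0.0349]]
```

Emit:
play_rows(series="0 0 0 0.0005 0.001 0.003 0.0854;0 0 0 0.0005 0.001 0.006 0.0854;0 0 0 0.0005 0.001 0.006 0.07;0 0 0 0.0005 0.001 0.006 0.058;0 0 0 0.0005 0.001 0.006 0.054;0 0 0 0.0005 0.001 0.006 0.05;0 0 0 0.0005 0.001 0.006 0.05;0 0 0 0.0005 0.001 0.006 0.05;0 0 0 0.0005 0.001 0.006 0.05", force=30)

```text
t: 19.4
position: [0.4979, 0.2612, -0.0252]
tcp_rot: [0.998, 0.068, 0.001, -0.0]
contact_force: [-1.5, -0.4, 7.0]
grip_width: 0.591
```

```bash
python3 - <<'E'
from h import *
s=observe();print(s["t"],s["position"],s["contact_force"],s["torque"],s["grip_width"]*.0854)
p=cap("wrist");show(p,"w_wrist.png",1.5)
E
```

```text
19.4 [ 0.49794221  0.26118926 -0.02517818] [-1.50478531 -0.39506686  7.00066398] [-0.10943816  0.12407411  0.02273671] 0.05051377559218498
```

View pics/w_wrist.png

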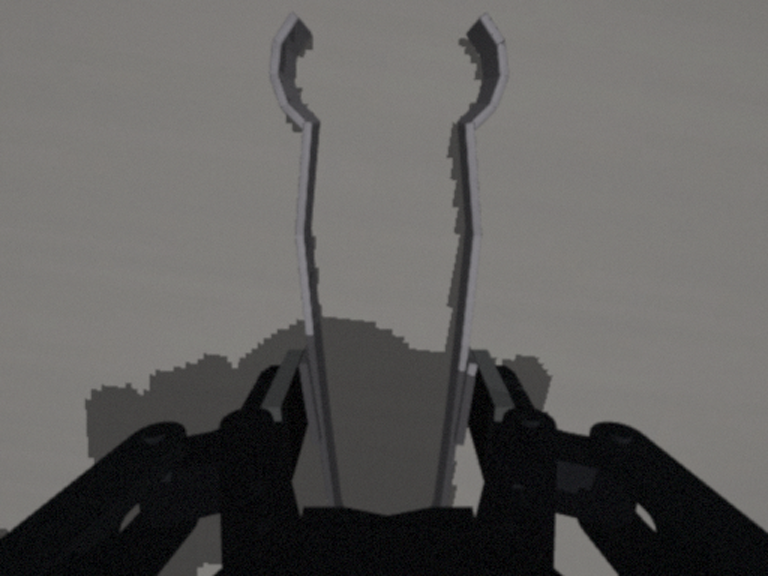

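Emit:
play_rows(series="0 0 0 0 0 -0.003 0.05;0 0 0 0 0 -0.008 0.05;0 0 0 0 0 -0.015 0.05;0 0 0 0 0 -0.03 0.05;0 0 0 0 0 -0.05 0.05;0 0 0 0 0 -0.075 0.05;0 0 0 0 0 -0.095 0.05;0 0 0 0 0 -0.11 0.05;0 0 0 0 0 -0.12 0.05;0 0 0 0 0 -0.12 0.05;0 0 0 0 0 -0.12 0.05")

```text
t: 20.55
position: [0.4974, 0.261, 0.0938]
tcp_rot: [0.998, 0.068, -0.0, 0.0]
contact_force: [0.3, 0.0, -1.8]
grip_width: 0.592
```

```bash
python3 - <<'E'
from h import *
s=observe();print(s["t"],s["position"],s["contact_force"],s["torque"],s["grip_width"]*.0854)
p=cap("side");show(p,"x_side.png",4,crop=(180,170,340,310))
p=cap("wrist");show(p,"x_wrist.png",1.5)
E
```

```text
20.55 [0.49737023 0.26095071 0.09381381] [ 0.28470194  0.02265527 -1.75134086] [ 0.06986686  0.02582597 -0.01083593] 0.05054516777574868
```

View pics/x_side.png

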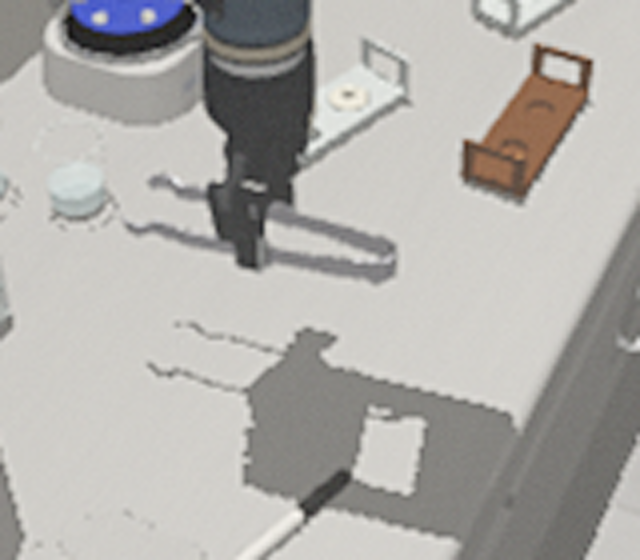

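View pics/x_wrist.png

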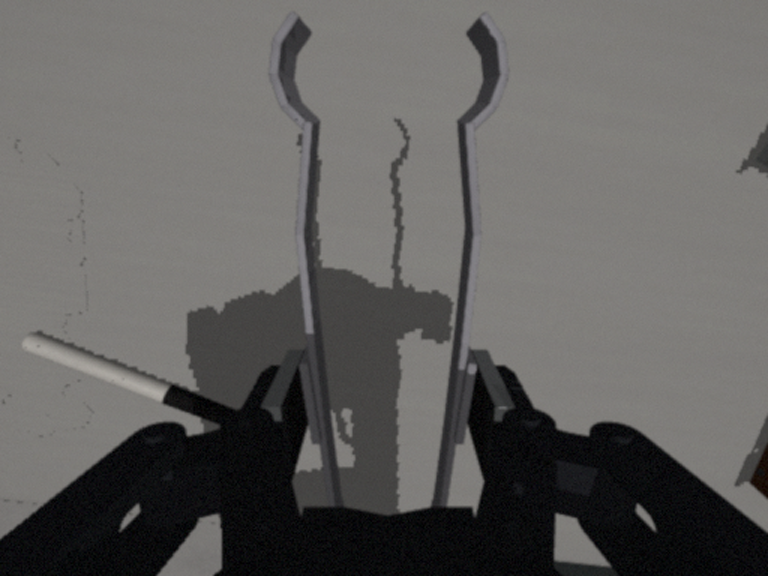

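```bash
python3 - <<'E'
from h import *
go([.5162,.0429,.085],-106.6)
p=cap("wrist");T=tcp()
d=px2w(p,np.array([(271,72),(507,72),(294,14),(485,14),(300,125),(475,125)])/1.5,T[2,3]+.0412)
print(((d-T[:3,3])@T[:3,:3]).round(4))
p=cap("top");show(p,"y_top.png",5,crop=(240,140,340,210))
E
```

```text
row: [ 0.04  0.1  24.43] [-0.0105  0.2185  0.008 ]
[[ 0.0909 -0.0283 -0.0414]
 [ 0.091   0.0298 -0.0414]
 [ 0.1036 -0.0219 -0.0414]
 [ 0.1037  0.0236 -0.0414]
 [ 0.0786 -0.0219 -0.0414]
 [ 0.0786  0.0226 -0.0414]]
```

View pics/y_top.png

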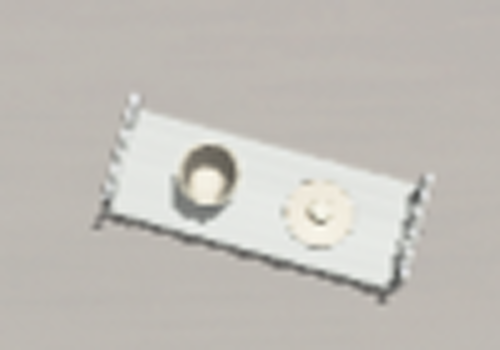

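Emit:
play_rows(series="0 0 1 -0.0005 0.01 0 0.05;0 0 4 -0.002 0.03 0 0.05;0 0 7 -0.003 0.06 0.002 0.05;0 0 11 -0.004 0.09 0.004 0.05;0 0 15 -0.006 0.12 0.006 0.05;0 0 19 -0.008 0.15 0.008 0.05;0 0 22 -0.009 0.18 0.008 0.05;0 0 24 -0.01 0.20 0.008 0.05;0 0 24.4 -0.0105 0.212 0.008 0.05;0 0 24.4 -0.0105 0.2185 0.008 0.05;0 0 24.4 -0.0105 0.2185 0.008 0.05;0 0 24.4 -0.0105 0.2185 0.008 0.05")

```text
t: 21.95
position: [0.5167, 0.0437, 0.0856]
tcp_rot: [0.99, -0.144, -0.0, -0.0]
contact_force: [-0.6, 0.2, -0.8]
grip_width: 0.59
```

```bash
python3 - <<'E'
from h import *
p=cap("top");print(px2w(p,[(281.8,175.2)],.043))
cap("top")
s=observe();print(s["t"],s["position"],s["contact_force"],s["torque"],s["grip_width"]*.0854,s["dq"].round(3))
p=cap("wrist");show(p,"z_wrist.png",1.5)
p=cap("side");show(p,"z_side.png",4,crop=(180,130,340,270))
E
```

```text
[[0.59806497 0.01852189 0.043     ]]
22.05 [0.51667939 0.04403573 0.08569436] [ 0.78313928  0.28651904 -0.10383899] [-0.03746838  0.00503126 -0.03316825] 0.05004306707194543 [ 0.001 -0.002 -0.001 -0.002  0.001 -0.   ]
```

View pics/z_wrist.png

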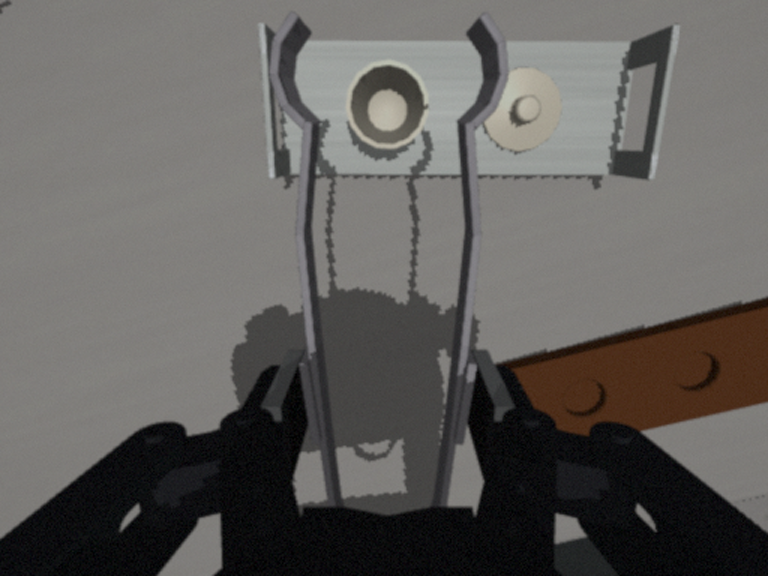

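View pics/z_side.png

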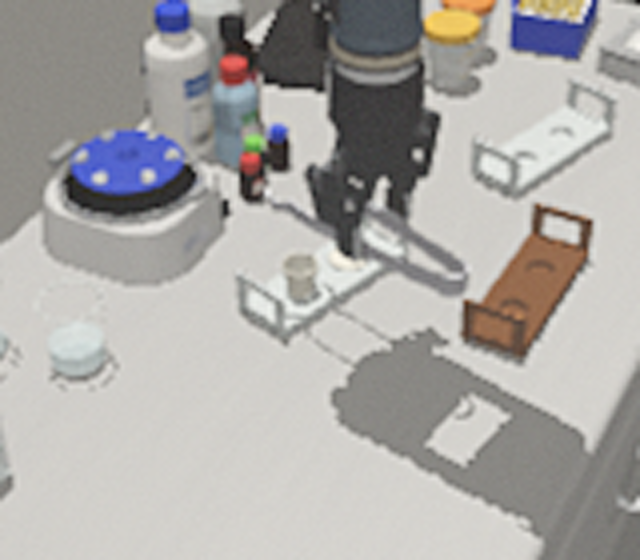

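```bash
python3 - <<'E'
from h import *
p=cap("wrist");T=tcp()
c=px2w(p,np.array([(387.5,105),(346,105),(429,105),(387,62),(387,149)])/1.5,.043)
print(c[0], np.linalg.norm(c[1]-c[2]),np.linalg.norm(c[3]-c[4]),((c-T[:3,3])@T[:3,:3]).round(4))
im=p["color"];
show(p,"z2.png",5,crop=(170,0,330,120))
e=px2w(p,np.array([(310,40),(620,40),(305,177),(600,177)])/1.5,.013);print(e, np.degrees(np.arctan2(*(e[0]-e[1])[1::-1])),np.degrees(np.arctan2(*(e[2]-e[3])[1::-1])))
E
```

```text
[0.60238186 0.01843858 0.043     ] 0.03481926519237664 0.034214445401733115 [[ 8.930e-02  1.000e-04  4.270e-02]
 [ 8.920e-02 -1.730e-02  4.270e-02]
 [ 8.930e-02  1.750e-02  4.270e-02]
 [ 1.057e-01 -1.000e-04  4.270e-02]
 [ 7.150e-02 -1.000e-04  4.270e-02]]
[[ 0.64152878  0.0442054   0.013     ]
 [ 0.60096097 -0.09324168  0.013     ]
 [ 0.58372341  0.06698753  0.013     ]
 [ 0.54188206 -0.07472404  0.013     ]] 73.55592027776116 73.55038791075935
```

View pics/z2.png

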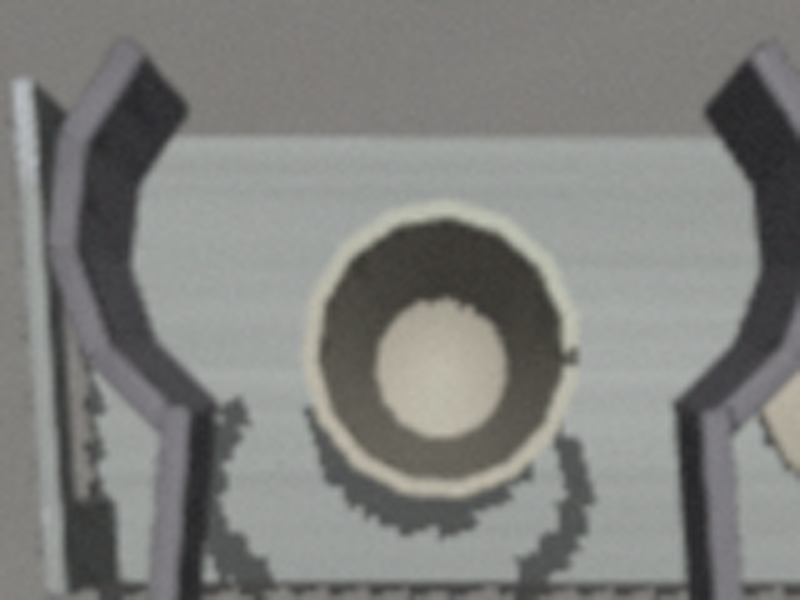

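Emit:
play_rows(series="0 0 0 -0.001 -0.0005 0.01 0.05;0 0 0 -0.002 -0.0005 0.025 0.05;0 0 0 -0.002 -0.0005 0.04 0.05;0 0 0 -0.002 -0.0005 0.05 0.05;0 0 0 -0.002 -0.0005 0.053 0.05;0 0 0 -0.002 -0.0005 0.053 0.05;0 0 0 -0.002 -0.0005 0.053 0.05")

```text
t: 22.9
position: [0.5155, 0.0442, 0.033]
tcp_rot: [0.99, -0.144, 0.0, -0.0]
contact_force: [-1.0, -0.1, -1.2]
grip_width: 0.591
```

```bash
python3 - <<'E'
from h import *
s=observe();print(s["t"],s["position"],s["contact_force"],s["grip_width"]*.0854)
p=cap("wrist");T=tcp()
show(p,"A_wrist.png",4,crop=(160,0,350,140))
p=cap("side");show(p,"A_side.png",5,crop=(220,150,340,260))
E
```

```text
22.9 [0.51553097 0.04415453 0.03295083] [-0.95759496 -0.10755408 -1.24586225] 0.05048971036224451
```

View pics/A_wrist.png

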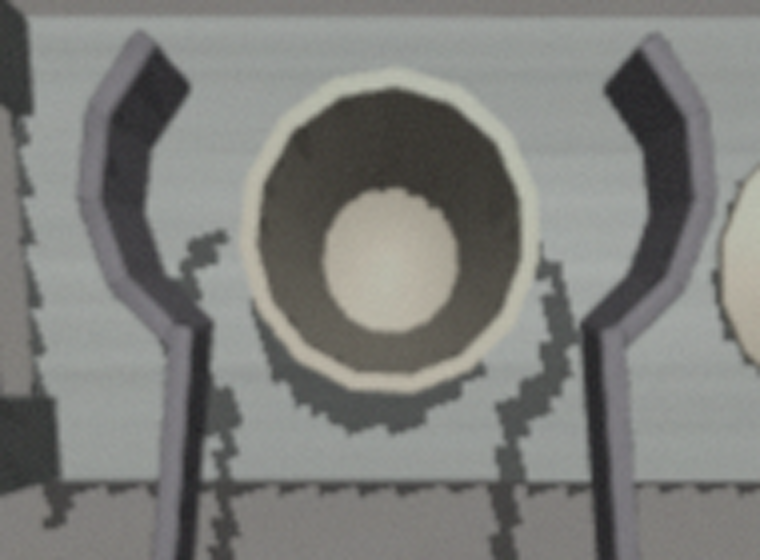

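View pics/A_side.png

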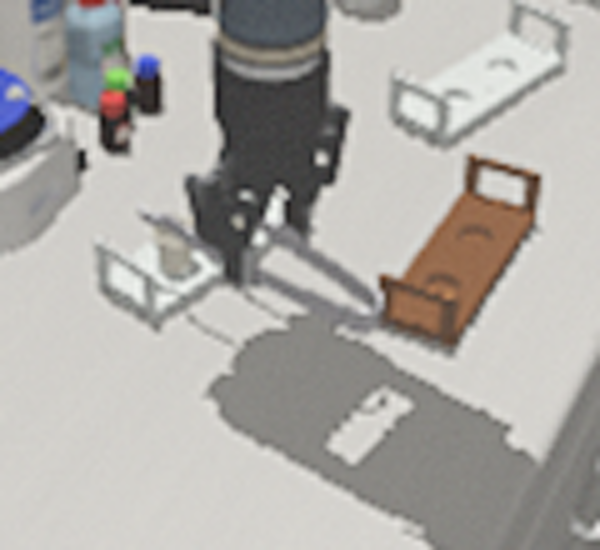

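```bash
python3 - <<'E'
from h import *
p=cap("side");print(px2w(p,[(297.5,214.5),(310.5,220)],0))
p=cap("wrist");T=tcp()
c=px2w(p,np.array([(389,231),(240,231),(538,231),(390,70),(390,393)])/4+[160,0],.043)
print(((c-T[:3,3])@T[:3,:3]).round(4))
d=px2w(p,np.array([(80,190),(715,190),(145,30),(655,35)])/4+[160,0],T[2,3]+.0412)
print(((d-T[:3,3])@T[:3,:3]).round(4))
E
```

```text
[[0.437799   0.0021555  0.        ]
 [0.3863395  0.00873116 0.        ]]
[[ 0.0911 -0.0003 -0.0096]
 [ 0.0911 -0.0177 -0.0096]
 [ 0.0911  0.017  -0.0096]
 [ 0.1079 -0.0002 -0.0096]
 [ 0.0729 -0.0002 -0.0096]]
[[ 0.0913 -0.0288 -0.0411]
 [ 0.0913  0.0299 -0.0411]
 [ 0.1044 -0.0221 -0.0411]
 [ 0.104   0.0235 -0.0411]]
```

Emit:
play_rows(series="0 0 0 0 -0.001 0.006 0.05;0 0 0 0 -0.001 0.014 0.05;0 0 0 0 -0.001 0.022 0.05;0 0 0 0 -0.001 0.03 0.05;0 0 0 0 -0.001 0.035 0.05;0 0 0 0 -0.001 0.038 0.05;0 0 0 0 -0.001 0.039 0.05;0 0 0 0 -0.001 0.039 0.05")

```text
t: 23.9
position: [0.5155, 0.0451, -0.0064]
tcp_rot: [0.99, -0.144, -0.0, 0.0]
contact_force: [0.2, -0.2, 0.3]
grip_width: 0.587
```

```bash
python3 - <<'E'
from h import *
s=observe();print(s["t"],s["position"],s["contact_force"],s["grip_width"]*.0854)
p=cap("wrist");T=tcp()
show(p,"B_wrist.png",4,crop=(160,0,350,140))
p=cap("side");show(p,"B_side.png",7,crop=(220,180,310,250))
E
```

```text
23.9 [ 0.51546908  0.04512145 -0.00640497] [ 0.21223397 -0.24526427  0.32562323] 0.05013257743260742
```

View pics/B_wrist.png

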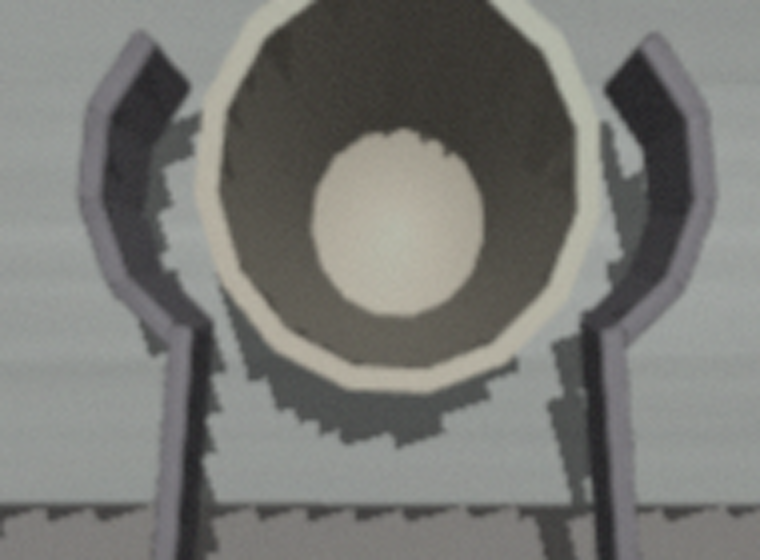

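View pics/B_side.png

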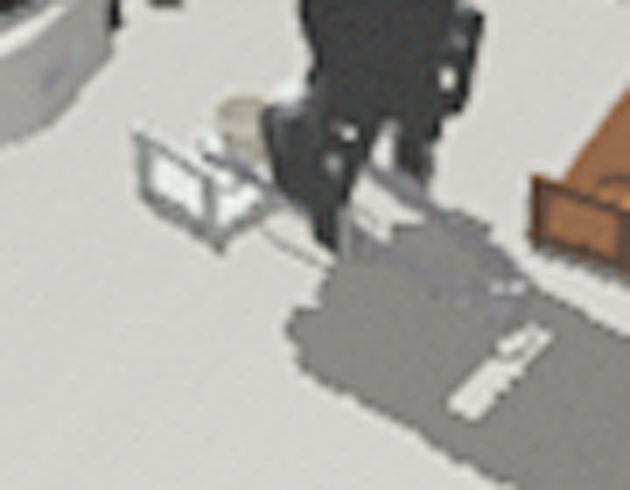

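```bash
python3 - <<'E'
from h import *
p=cap("wrist");T=tcp()
c=px2w(p,np.array([(397,393),(197,165),(600,165)])/4+[160,0],.043)
print(((c-T[:3,3])@T[:3,:3]).round(4))
E
```

```text
[[ 0.0733  0.0004 -0.049 ]
 [ 0.0921 -0.0168 -0.049 ]
 [ 0.0921  0.0179 -0.049 ]]
```

Emit:
play_rows(series="0 0 0 0 0 0 0.048;0 0 0 0 0 -0.0004 0.046;0 0 0 0 0 -0.0007 0.044;0 0 0 0 0 -0.001 0.042;0 0 0 0 0 -0.0013 0.04;0 0 0 0 0 -0.0016 0.038;0 0 0 0 0 -0.0018 0.036;0 0 0 0 0 -0.0018 0.034;0 0 0 0 0 -0.0018 0.032;0 0 0 0 0 -0.0018 0.032;0 0 0 0 0 -0.0018 0.032", force=35)

```text
t: 25.15
position: [0.5155, 0.0451, -0.0045]
tcp_rot: [0.99, -0.144, -0.0, 0.0]
contact_force: [0.5, 0.5, -0.7]
grip_width: 0.425
```

```bash
python3 - <<'E'
from h import *
s=observe();print(s["t"],s["position"],s["contact_force"],s["torque"],s["grip_width"]*.0854)
p=cap("wrist");T=tcp()
show(p,"C_wrist.png",2.5,crop=(130,0,400,240))
p=cap("side");show(p,"C_side.png",7,crop=(220,180,310,250))
E
```

```text
25.15 [ 0.5154778   0.04512063 -0.00450907] [ 0.50648437  0.50782041 -0.68905468] [ 0.02676615  0.00857524 -0.05638975] 0.03629029660698337
```

View pics/C_wrist.png

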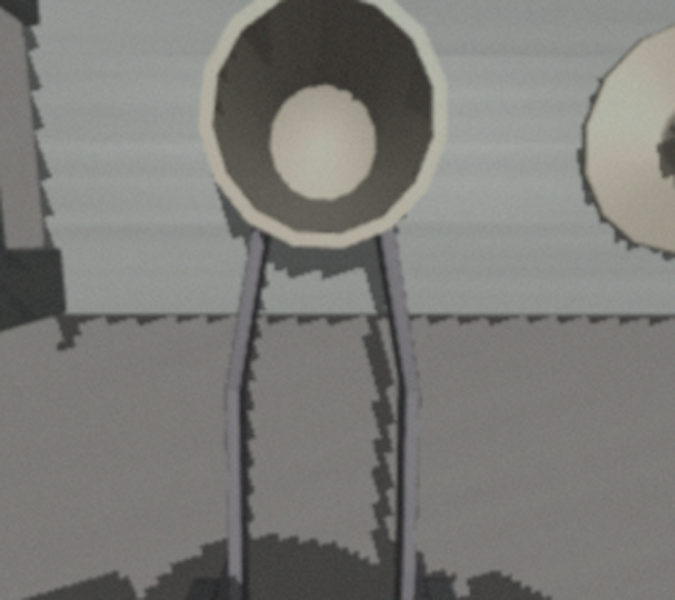

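View pics/C_side.png

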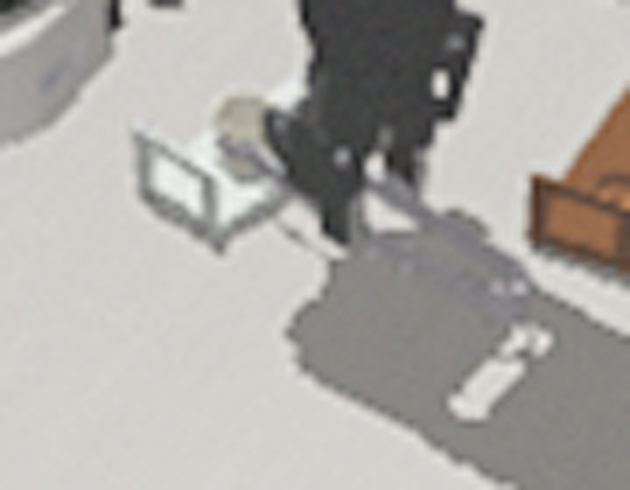

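Emit:
play_rows(series="0 0 0 0 0 -0.001 0.032;0 0 0 0 0 -0.003 0.032;0 0 0 0 0 -0.005 0.032;0 0 0 0 0 -0.008 0.032;0 0 0 0 0 -0.011 0.032;0 0 0 0 0 -0.015 0.032;0 0 0 0 0 -0.02 0.032;0 0 0 0 0 -0.025 0.032;0 0 0 0 0 -0.03 0.032;0 0 0 0 0 -0.03 0.032")

```text
t: 26.25
position: [0.5161, 0.0451, 0.0264]
tcp_rot: [0.99, -0.144, 0.001, -0.0]
contact_force: [-0.6, -0.2, -1.6]
grip_width: 0.424
```

```bash
python3 - <<'E'
from h import *
s=observe();print(s["t"],s["position"],s["contact_force"],s["torque"],s["grip_width"]*.0854)
p=cap("wrist");T=tcp()
show(p,"D_wrist.png",2.5,crop=(130,0,400,240))
p=cap("side");show(p,"D_side.png",7,crop=(220,170,310,250))
E
```

```text
26.25 [0.51605019 0.0450902  0.0263515 ] [-0.56576212 -0.18104571 -1.55001409] [ 0.01265355  0.00204424 -0.02733052] 0.03622071311411827
```

View pics/D_wrist.png

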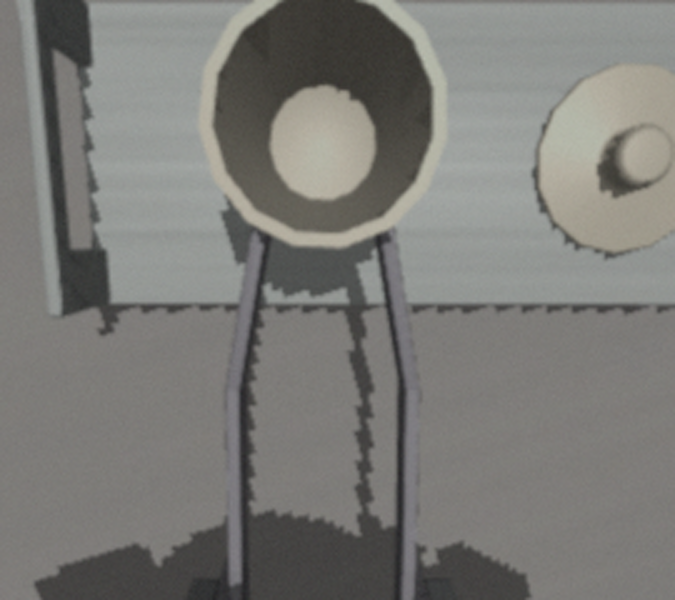

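View pics/D_side.png

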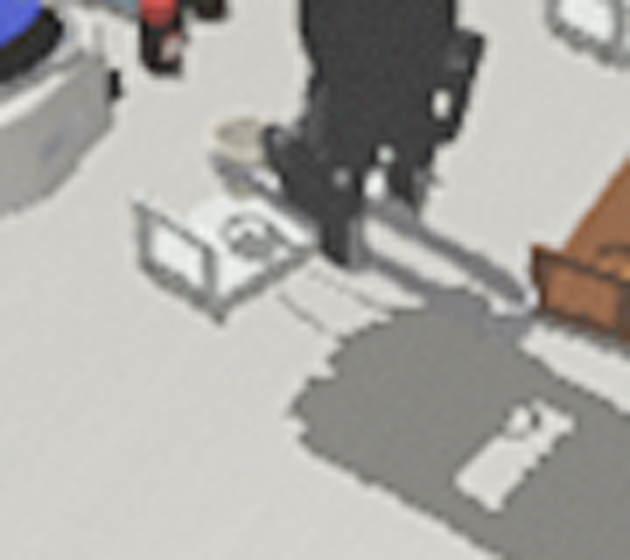

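Emit:
play_rows(series="0 0 0 0 0 -0.006 0.032;0 0 0 0 0 -0.016 0.032;0 0 0 0 0 -0.03 0.032;0 0 0 0 0 -0.045 0.032;0 0 0 0 0 -0.06 0.032;0 0 0 0 0 -0.075 0.032;0 0 0 0 0 -0.09 0.032;0 0 0 0 0 -0.10 0.032;0 0 0 0 0 -0.108 0.032;0 0 0 0 0 -0.113 0.032;0 0 0 0 0 -0.113 0.032;0 0 0 0 0 -0.113 0.032")

```text
t: 27.55
position: [0.5151, 0.0452, 0.1382]
tcp_rot: [0.99, -0.144, -0.0, -0.0]
contact_force: [0.0, 0.1, -0.6]
grip_width: 0.426
```

Emit:
play_rows(series="0 0 0 0 0 0 0.032;0 0 0 0 0 0 0.032;0 0 0 0 0 0 0.032;0 0 0 0 0 0 0.032;0 0 0 0 0 0 0.032")

```text
t: 28.05
position: [0.5154, 0.0451, 0.1384]
tcp_rot: [0.99, -0.144, -0.0, -0.0]
contact_force: [-0.8, -0.2, -0.8]
grip_width: 0.428
```

```bash
python3 - <<'E'
from h import *
s=observe();print(s["t"],s["position"],s["contact_force"],s["torque"],s["grip_width"]*.0854,s["dq"].round(3))
p=cap("wrist");T=tcp()
show(p,"E_wrist.png",1.5)
p=cap("side");show(p,"E_side.png",4,crop=(190,110,350,250))
p=cap("top");show(p,"E_top.png",1.5)
E
```

```text
28.05 [0.51542996 0.04511783 0.13838452] [-0.75772956 -0.16323884 -0.76416256] [-0.00789627  0.0246594  -0.02371273] 0.03651470203667139 [ 0.    -0.003 -0.001 -0.002  0.001 -0.001]
```

View pics/E_wrist.png

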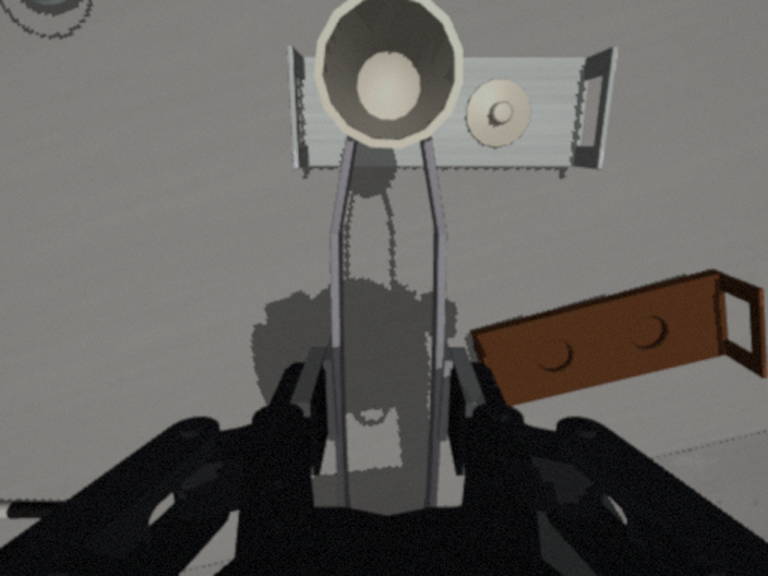

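View pics/E_side.png

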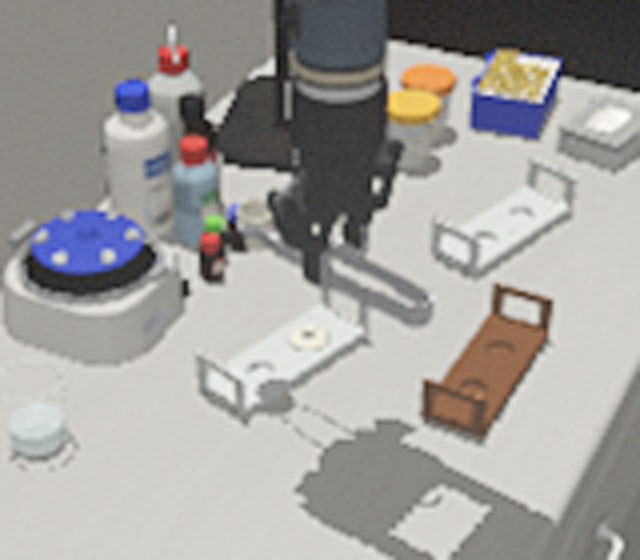

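View pics/E_top.png

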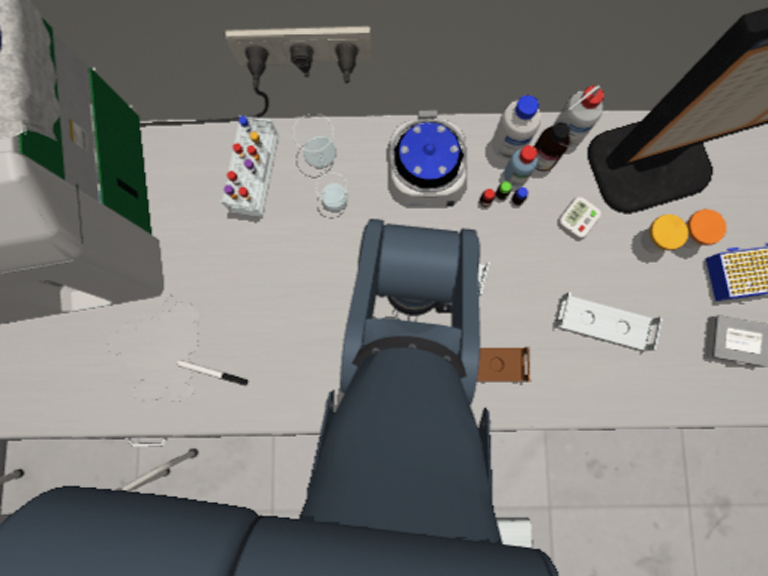

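```bash
python3 - <<'E'
from h import *
print(ctrl.hand_in()); s=observe();print(s["t"],s["grip_width"]*.0854,s["position"])
E
```

```text
the job is handed in; nothing more can be done
None
the job is handed in; nothing more can be done
```

The job is done and handed in at about 28 s. The upper tray is on the free bench, and the crucible is held up at rest in the squeezed tongs.

- **Upper tray:** I lifted it off straight up and set it down upright at about (0.49, -0.31), to the right of the stack. Contact was about 5 N before I let go.
- **Crucible:** I took the tongs at their plates, squeezed to 50 mm, and lowered the open jaws over it. I closed them below the rim and raised it 143 mm, so its foot is about 15 cm above the bench.
- **Last checks:** The arm was at rest with 36.5 mm over the plates. The wrist and side pictures showed the crucible upright and the lid in its well. The lower tray and the other things looked unmoved.

**What disagreed:**
- **Fingertips:** In the pictures they stood about 45 mm behind where `ctrl.tcp_to_tips` puts them. My first closing on the upper tray therefore caught nothing, and I worked from the pictures after that.
- **Second grip on the upper tray:** The next grip held it too low for setting down. I put the tray back on the stack, took it about 10 mm higher and lifted it off again.
- **Tongs opening:** It ended 1.5 mm below the stated 38 mm. I did not find out why, but the hold stayed firm.

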